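Tighten the hold-down nut between the webs of the electrode stand

ROBOT

A 6-joint arm with a two-finger parallel gripper is mounted at the origin on a cart in front of the work surface, level with it; the furniture and walls round the work are solid. World frame = base frame: x ahead of the robot, y to its left, z up, the work surface at z = 0. Lengths are in m, angles in rad, forces in N, time in s.
With the tool pointing down it reaches from about 0.35 to 0.925 m from the base axis. Payload 6.4 kg.
Tool frame: the origin (TCP) lies midway between the tips of the shut fingers; the grasp point (between the pads) lies env.grip_depth behind it (env.grip_depth is the distance from the TCP to the grasp point, in m); x points along the fingers, y is the direction in which the jaws open and shut, and the axes are right-handed (so a half turn about x gives the same grasp; the last joint's range is limited). The gripper opens to 85 mm and grips with 20 to 120 N. Pads are 22 mm wide; open, the fingers measure 114 mm over their backs; the gripper's body (76 mm by 85 mm) begins 54 mm behind the grasp point. The pads swing forward as they close: fully open they stand 13 mm farther back than shut.
Start: joints at [0.948, 0.245, 1.558, -0, 1.339, -0.174], TCP at [0.282, 0.586, 0.231] pointing down, gripper open.
Joint ranges: [-3.13, 3.13], [-1.02, 2.26], [0.13, 2.54], [-0.95, 4.09], [0.21, 2.88], [-2.74, 2.74]. Speed limits (rad/s): [2.57, 2.57, 3.14, 3.14, 3.14, 3.14].

INTERFACE

Orientations are given as a unit quaternion [x, y, z, w].
In Python, from cell import env, cams, order gives the robot as it stands. The module is installed in compiled form; this text tells all that it offers.
- The arm moves only by the tool carry_out, never from a script. Its argument "increments" is a list that holds one entry, the list of rows, each a list of 7 numbers: the shift along the tool's x, y, z in m, then the turn, a rotation vector about the tool's x, y, z in degrees, then the opening, from 0 (shut) to 1 (fully open). In form: [[[tx, ty, tz, rx, ry, rz, hand], ...]]. A call has 1 to 12 rows; each row shifts and turns the commanded pose from where the row before left it, along the tool's axes as they then stand; what a row does not reach is not made up. A row lasts 1/10 s, in which the tool goes at most 50 mm and 8.59 degrees, less where a joint would pass 70% of its speed; a pose out of reach is approached as far as the arm can. A call with a gripper value outside its range is refused whole. The fingers move at their own pace and stop on an object; "grip_force" is the grip in N (left out, the last holds). Time passes only in rows, so rows that do not move let the fingers close. It gives the time, the measured TCP pose, the force and the opening at its end, in the units of the state.
- env.read_state(): the state, without advancing time (a new reading comes with each control period).
- cams.get_image(name): name is "scene" or "side" or "wrist"; returns a dict with "img" (400x640x3 uint8, red, green, blue), "fx", "fy", "cx", "cy" (pixels), "rvec" (rotation vector, rad) and "tvec" (3), from world to camera coordinates, as OpenCV has them. Camera axes: x right, y down, z forward; pixel columns grow to the right and rows downward; lengths in m; the calibration is good to about 2 mm. A picture is of the moment at which its call begins. There is no depth.
- order.job_done(): hands the job in, once; it reports no verdict.
Trained networks look in a picture, given as the dict that the camera call returned (one of the last four; its "shot" number tells which), for a name from the list of things; names that differ only in an ending like _2 or _b are one class to them, and where a whole thing is asked for, a point or a joint stands for the part that bears it (a point fixed in the world has none). Each returns a list of dicts, best first, with "conf" (0 to 1); they miss things now and then, are a little off and sometimes report something else, mostly with a low value. They report only what shows in the picture. A call takes as long as a camera call.
- cams.search_frame(picture, target): "uv" ([column, row] in pixels, amid what is visible of it).
- cams.silhouettes(picture, target): "region" (400x640 bool, what is visible of it) and "uv" ([column, row] in pixels, amid what is visible of it).
- cams.pinpoint(picture, target): "uv" ([column, row] in pixels: a listed point, or the origin of a listed thing).
The state is a dict: "time": time; "joint_positions": joint angles; "qvel": joint speeds; "effort": joint torques, N m; "eef_pos": TCP position; "ee_rot": TCP orientation; "wrist_force": force on the tool from outside, world axes, zero at the start; "wrist_torque": the same for the moment, N m; "width": finger opening in m.
Only numpy, scipy, OpenCV 4.12 (cv2) and the standard library are available. Lean on these libraries where they do the work, as an engineer would, in place of code of your own. Each camera call takes 0.05 s, during which the arm holds its last target.

TASK

The electrode stand beside the spot welder has worked loose: with the large ring of the wrench, tighten the nut down between its webs, clockwise, until it comes up firm against its stop - the webs leave only a short swing, so you will have to lift the ring off and reseat it between strokes. Then lay the wrench flat, without dropping it, in the middle of the empty wide compartment of the tool tray. Keep the fingers off the nut, and leave the tape roll, the cutters, the oil bottle and the file where they are.

Things in the scene. Friction and masses are not known exactly. Their poses are not given: they have to be found in the camera images.
- wrench: Bright steel double-ended offset ring wrench, 200 mm long, 0.22 to 0.37 kg, lying flat on its two rings. Origin midway between the rings at the level of their undersides; x runs to the LARGE ring (40 mm across), z up. The small ring (34 mm across, at -x) is too small for the nut. Both rings are 13 mm high, centred 82.5 mm from the origin.
- wrench_grip (a point): Centre of the wrench's straight shank and near its balance point, 25.5 mm above the undersides of the rings; axes as the wrench. Shank 14 mm wide (y), 9 mm high (21 to 30 mm above the undersides), straight for 43 mm either side of this point; beyond, necks slope down to the rings.
- wrench_ring (a point): Centre of the wrench's large ring, at its underside: 82.5 mm along x from wrench_grip, 25.5 mm below it. Its six-sided hole is 25.5 mm across flats, with a 1.5 mm flared mouth; two of its flats face along the wrench's x axis.
- stand: Blue-grey electrode stand, fixed to the bench. Origin on the worktop under the nut's axis; x from its open front (facing the robot side) to the upright plate, z up. Upright: front face 60 mm behind the nut's axis (x = 60 mm), 151 mm high; a copper electrode arm lies across its top, up to 210 mm high, out to y = -113 mm. Ground plate 12 mm high, x -73 to 97, y -71 to 71 mm; screw heads to 17 mm.
- web_left (a point): Top front corner of the web on the stand's +y side, inner face, 70 mm above the worktop; stand's axes. The webs' inner faces lie 43 mm either side of the nut's axis; they are 11 mm thick, begin 28 mm in front of the axis and slope up to 128 mm at the upright. With the ring seated, the shank (then 50 to 59 mm above the worktop) can swing 0.85 rad either side of the stand's x axis before it meets a web.
- nut_seat (a point): On the nut's axis at the top of its washer, where the ring's underside comes to rest, 29 mm above the worktop; stand's axes. The stand's foot round it is 26 mm high. The nut's top is 43 to 45 mm, the stud's (16 mm thick) 51 mm above the worktop: the ring is free to turn back round the stud when its underside is 46 mm or more above the worktop.
- nut (a joint): Turn of the nut, rad; grows as it is tightened, clockwise from above. Starts at 0 to 1.4; firm stop (tight) at 4.0. Resists with 0.6 N m all the way and stays where left. The ring fits over it when yaw of the wrench's x axis minus yaw of the stand's x axis = -0.40 + (4.0 - joint) + any multiple of 1.047 rad, with 0.1 rad play either way; tightening makes that yaw smaller.
- nut_lead: The brass-coloured hexagon nut, 24 mm across flats, 14 mm high, rounded at the top; it runs down its stud 2 mm a turn.
- tray_bay (a point): Middle of the floor of the wide empty compartment of the black tool tray (250 x 138 mm, fixed), 4 mm above the worktop; x along the tray, y across. The compartment is 242 mm (x) by 90 mm (y); its outer walls rise to 22 mm, the divider on its +y side to 19 mm above the worktop. The narrow compartment beyond holds the file. The wrench's large ring may point either way.
- weld_head_a: The spot welder, fixed, 388 mm high, standing on a flat green mat between the wrench's starting place and the stand. Origin under its middle; it takes up 75 mm in front of it (-x, towards the robot), 140 mm behind and 60 mm to either side, so carry the wrench past its front. Fixed heaps of copper terminals lie on both sides of it, up to 43 mm high.
- flat_file: Flat file with red handle, 214 mm long, 19 mm high, lying in the narrow compartment of the tray. Origin at the centre of its underside.
- tape_roll: Roll of black tape, 53 mm across, 19 mm high, on the worktop in front of the stand, under the sweep of the wrench. Origin at the centre of its underside.
- side_cutters: Side cutters with red sleeves, 132 x 49 mm, 10 mm high, on the worktop at the right front. Origin at the centre of the underside, length along y.
- oil_bottle: Small amber oil bottle with a black dropper cap, 34 mm across, 102 mm high, standing on the worktop to the left of the stand. Origin at the centre of its underside.

How it is judged:
By the outcome, as a careful person would: the job done as asked, in the order asked, and still so for the second after the job is handed in, with the robot touching nothing.
It also fails if it takes over 72 s, if anything falls off the work surface, if the arm or the gripper's body presses on something with over 40 N, if the wrist force passes 120 N, or if a joint passes its speed limit or range.

## Working session

There is one attempt and no reset: what is moved stays moved. The work goes in short steps, Python scripts to look and compute and a tool call to move; the robot and the scene stay as the last step left them, time stands still between calls to the robot, and variables do not carry over. Pictures are saved under pics/ and viewed, and the job is handed in when it is done.

Besides the shell and the picture viewer there is one more tool, called after "Call:" as name(argument=value, ...) on one line, values as JSON. carry_out: Moves the arm, as the interface text tells. Its arguments: {"type":"object","properties":{"increments":{"type":"array"},"grip_force":{"type":"number"}},"required":["increments"]}

```bash
mkdir -p pics
python3 - <<'E'
from cell import env,cams,order
import cv2,numpy as np
s=env.read_state()
for k,v in s.items(): print(k,np.round(v,4))
print(env.grip_depth)
for n in ["scene","side","wrist"]:
    p=cams.get_image(n); cv2.imwrite(f"pics/a_{n}.png",p["img"][:,:,::-1])
    print(n,p["fx"],p["fy"],p["cx"],p["cy"],p["rvec"],p["tvec"],p["shot"])
    R=cv2.Rodrigues(np.array(p["rvec"]))[0]; print("campos",-R.T@np.array(p["tvec"]))
    for t in ["wrench","wrench_grip","wrench_ring","stand","web_left","nut_seat","tray_bay","weld_head_a","tape_roll","side_cutters","oil_bottle","flat_file","nut","nut_lead"]:
        try:
            r=cams.pinpoint(p,t); print(n,t,[(np.round(a["uv"],1).tolist(),round(a["conf"],2)) for a in r[:2]])
        except Exception as e: print(n,t,e)
E
```

```text
time 0.0
joint_positions [ 0.9479  0.2458  1.559  -0.      1.3387 -0.1741]
qvel [-0.0014 -0.0008 -0.001   0.0003  0.0024 -0.0013]
effort [-1.10000e-03 -4.29525e+01 -3.26122e+01 -2.00000e-04  5.40000e-03
  0.00000e+00]
eef_pos [0.2817 0.5852 0.2302]
ee_rot [ 0.1567  0.6896 -0.158   0.6891]
wrist_force [ 0.0473  0.7129 -0.2117]
wrist_torque [ 0.03    0.0132 -0.0507]
width 0.0855
0.0187
scene 447.2950335333825 447.2950335333825 322.2916940845863 201.7668418750782 [ 1.91018847 -1.00770229  0.57554884] [-0.25968556  0.26399428  1.2362545 ] 1
campos [-0.62123102 -0.73828161  0.85701053]
scene wrench [([400.7, 248.8], 0.62)]
scene wrench_grip [([402.8, 244.2], 0.53)]
scene wrench_ring [([410.6, 240.2], 0.76)]
scene stand [([266.1, 183.5], 0.56)]
scene web_left [([253.9, 167.6], 0.76), ([255.2, 172.4], 0.28)]
scene nut_seat [([265.0, 172.4], 0.58)]
scene tray_bay [([299.4, 220.1], 0.76)]
scene weld_head_a []
scene tape_roll []
scene side_cutters [([435.1, 279.3], 0.77)]
scene oil_bottle [([253.7, 170.2], 0.53)]
scene flat_file [([288.3, 226.0], 0.5)]
scene nut it knows: flat_file, nut_lead, 
[... 981 characters left out ...]
, wrench_ring
side nut_lead []
wrist 298.34125039109676 298.34125039109676 320.26938961054896 198.6771557249236 [-2.41894404 -1.52036488 -0.2476476 ] [-0.64936668 -0.04170654  0.38039254] 3
campos [0.20834998 0.62055157 0.37365897]
wrist wrench []
wrist wrench_grip []
wrist wrench_ring []
wrist stand []
wrist web_left []
wrist nut_seat []
wrist tray_bay []
wrist weld_head_a []
wrist tape_roll [([270.5, 275.0], 0.94)]
wrist side_cutters []
wrist oil_bottle []
wrist flat_file [([46.7, 351.6], 0.88)]
wrist nut it knows: flat_file, nut_lead, nut_seat, oil_bottle, side_cutters, stand, tape_roll, tray_bay, web_left, weld_head, wrench, wrench_grip, wrench_ring
wrist nut_lead [([46.5, 351.1], 0.46)]
```

View pics/a_scene.png

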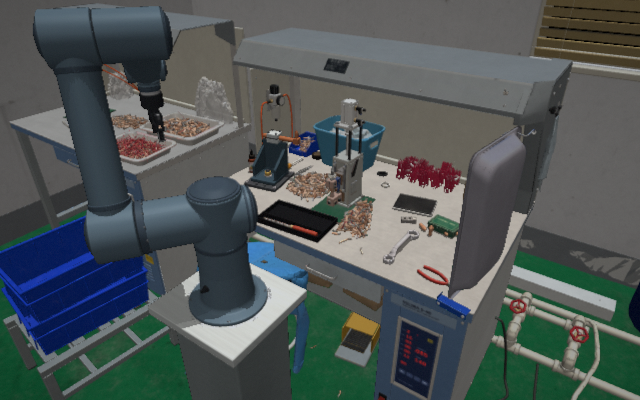

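View pics/a_side.png

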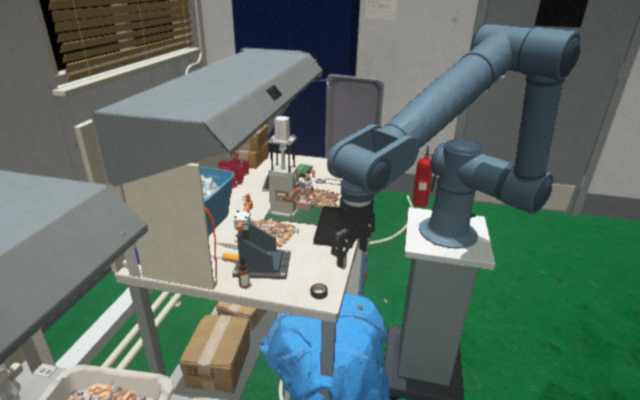

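View pics/a_wrist.png

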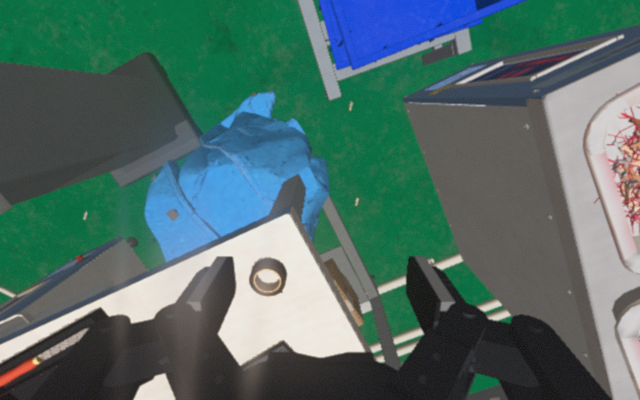

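```bash
cat > h.py <<'E'
from cell import env,cams,order
import cv2,numpy as np
from scipy.spatial.transform import Rotation as Ro
def cam(p):
    R=Ro.from_rotvec(p["rvec"]).as_matrix(); return R,-R.T@np.array(p["tvec"])
def ray(p,uv):
    R,c=cam(p); d=R.T@np.array([(uv[0]-p["cx"])/p["fx"],(uv[1]-p["cy"])/p["fy"],1]); return c,d
def plane(p,uv,z):
    c,d=ray(p,uv); return c+d*(z-c[2])/d[2]
def proj(p,X):
    R,c=cam(p); q=R@(np.asarray(X)-c); return np.array([p["fx"]*q[0]/q[2]+p["cx"],p["fy"]*q[1]/q[2]+p["cy"]])
def shot(n,name,crop=None,sc=1):
    p=cams.get_image(n); save(p["img"],name,crop,sc); return p
def save(im,name,crop=None,sc=1):
    if crop: im=im[crop[1]:crop[3],crop[0]:crop[2]]
    im=cv2.resize(im,None,fx=sc,fy=sc,interpolation=cv2.INTER_CUBIC)
    cv2.imwrite(f"pics/{name}.png",im[:,:,::-1])
Z={"wrench":0,"wrench_grip":.0255,"wrench_ring":0,"stand":0,"web_left":.07,"nut_seat":.029,"tray_bay":.004,"weld_head_a":0,"tape_roll":0,"side_cutters":0,"oil_bottle":0,"flat_file":.004,"nut_lead":.035}
def pts(p,names,dz=0):
    for t in names:
        for a in cams.pinpoint(p,t)[:2]:
            print(t,np.round(a["uv"],1),round(a["conf"],2),np.round(plane(p,a["uv"],Z[t]+dz),4))
def cur():
    s=env.read_state(); return np.array(s["eef_pos"]),Ro.from_quat(s["ee_rot"]),s
E
python3 - <<'E'
from h import *
p=shot("scene","b_s1",(220,80,480,320),3); 
pts(p,Z)
p=shot("side","b_s2",(200,150,400,320),4);print()
pts(p,Z)
P,R,s=cur(); print(R.as_matrix())
E
```

```text
wrench [401.7 251.4] 0.5 [ 0.462  -0.3035  0.    ]
wrench_grip [253.  170.3] 0.3 [0.5882 0.435  0.0255]
wrench_ring [412.  237.8] 0.51 [ 0.5492 -0.2991  0.    ]
stand [267.5 182.7] 0.62 [0.5745 0.3471 0.    ]
nut_seat [264.6 173. ] 0.96 [0.5915 0.3746 0.029 ]
nut_seat [402.5 248.9] 0.67 [ 0.4384 -0.3147  0.029 ]
weld_head_a [299.8 218.7] 0.29 [0.4328 0.0775 0.    ]
side_cutters [437.5 280.9] 0.75 [ 0.3918 -0.4511  0.    ]
oil_bottle [252.9 170.3] 0.51 [0.6251 0.4714 0.    ]
flat_file [288.4 225.6] 0.42 [0.3707 0.0798 0.004 ]
flat_file [268.8 174.3] 0.19 [0.6289 0.3859 0.004 ]
nut_lead [402.  244.6] 0.49 [ 0.4502 -0.3068  0.035 ]
nut_lead [265.3 175.1] 0.46 [0.5701 0.352  0.035 ]

wrench [335.3 182.2] 0.54 [ 0.4881 -0.3064  0.    ]
wrench_grip [264.  263.9] 0.67 [0.5859 0.3889 0.0255]
wrench_grip [339.5 178. ] 0.39 [ 0.4689 -0.3028  0.0255]
wrench_ring [320.3 183.5] 0.5 [ 0.5519 -0.275  -0.    ]
wrench_ring [268.6 256.4] 0.15 [0.5971 0.3143 0.    ]
stand [266.8 262.3] 0.93 [0.5922 0.3469 0.    ]
stand [340.4 177.8] 0.59 [ 0.4739 -0.3591  0.    ]
web_left [273.  254.8] 0.78 [0.5529 0.3931 0.07  ]
nut_seat [266.3 254.4] 0.79 [0.594  0.3431 0.029 ]
nut_seat [247.  280.5] 0.69 [0.606 0.483 0.029]
tray_bay [330.2 228.2] 0.8 [0.4303 0.0931 0.004 ]
weld_head_a [333.5 188. ] 0.41 [ 0.4847 -0.2461  0.    ]
tape_roll [319.4 293. ] 0.56 [0.3899 0.4507 0.    ]
flat_file [264.8 265.5] 0.24 [0.5909 0.3697 0.004 ]
flat_file [337.1 178.9] 0.18 [ 0.4853 -0.335   0.004 ]
[[-2.62808411e-05  4.33888385e-01  9.00966630e-01]
 [-1.23057571e-05  9.00966630e-01 -4.33888385e-01]
 [-1.00000000e+00 -2.24900282e-05 -1.83388357e-05]]
```

View pics/b_s1.png

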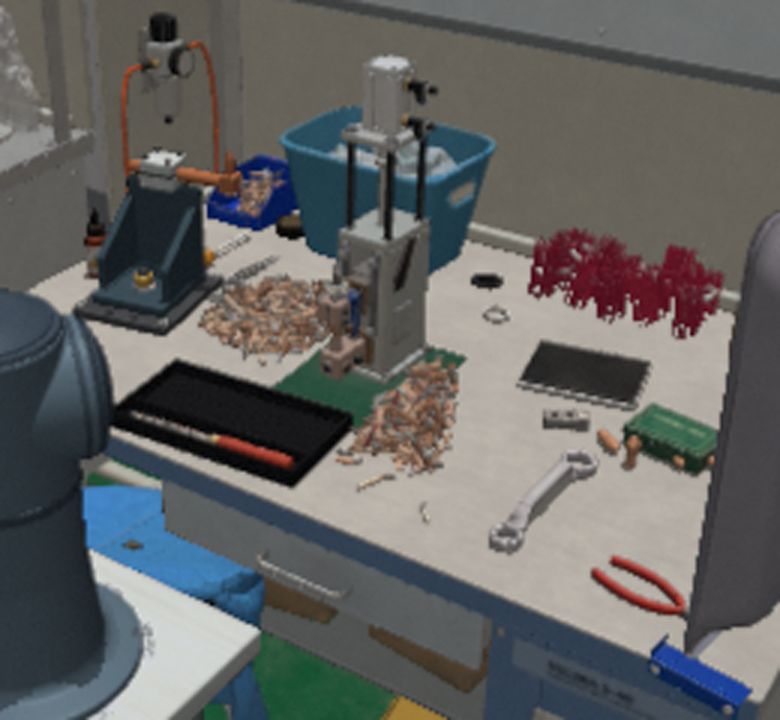

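View pics/b_s2.png

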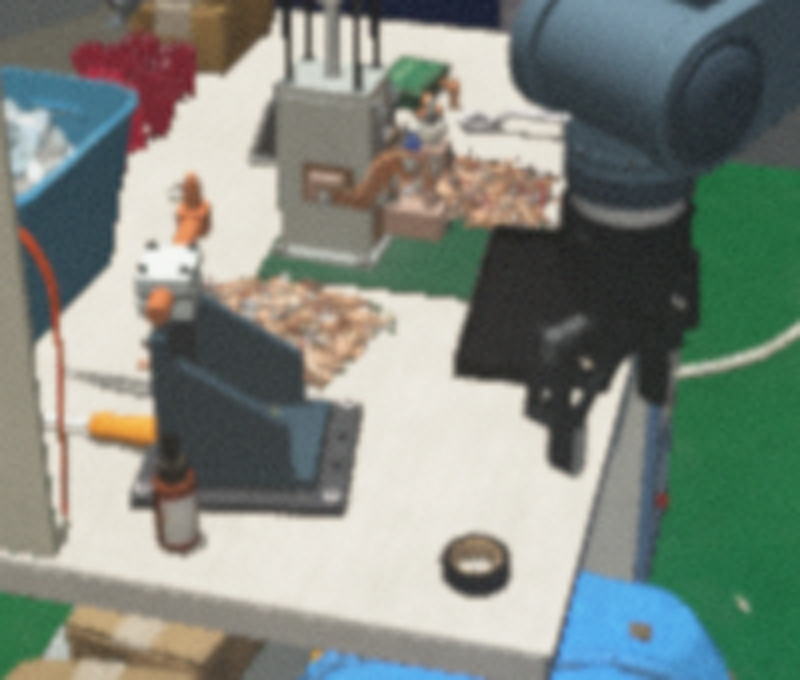

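Run:
```python
from h import *
P,R,s=cur(); print(s["time"],s["joint_positions"])
p=cams.get_image("wrist")
Rc,c=cam(p)
T=R.as_matrix()
print("cam in tool",T.T@(c-P)); print("axes (rows x,y,z) in tool\n",np.round(Rc@T,3))
np.savez("camtool.npz",t=T.T@(c-P),A=Rc@T)
```

```text
3.5 [ 9.47899657e-01  2.45097728e-01  1.55782713e+00  1.45563618e-05
  1.33869312e+00 -1.74095911e-01]
cam in tool [-0.1423811  -0.00050751 -0.08152218]
axes (rows x,y,z) in tool
 [[ 0.     1.    -0.   ]
 [-0.318  0.     0.948]
 [ 0.948 -0.     0.318]]
```

```bash
cat >> h.py <<'E'
def yawz(R): # yaw of tool z
    m=R.as_matrix(); return np.arctan2(m[1,2],m[0,2])
def Rdown(y): # tool down with tool z at yaw y
    z=np.array([np.cos(y),np.sin(y),0]); x=np.array([0,0,-1.]); return Ro.from_matrix(np.array([x,np.cross(z,x),z]).T)
import json
def plan(wps,hand,start=None):
    """wps: list of (P,yawz,n) linear; level corrections spread over first wp"""
    if start is None: P,R,s=cur()
    else: P,R=start
    rows=[]
    for W,y,n in wps:
        W=np.array(W,float); R1=Rdown(y); rv=(R.inv()*R1).as_rotvec()
        P0=P.copy();R0=R
        for i in range(1,n+1):
            Pt=P0+(W-P0)*i/n; Rt=R0*Ro.from_rotvec(rv*i/n)
            sh=np.round(R.inv().apply(Pt-P),4); tr=np.round(np.degrees((R.inv()*Rt).as_rotvec()),2)
            rows.append([*sh.tolist(),*tr.tolist(),hand])
            P=P+R.apply(sh); R=R*Ro.from_rotvec(np.radians(tr))
    for r in rows: print(json.dumps([0.0 if v==0 else v for v in r]),end=",\n")
    return P,R
E
python3 - <<'E'
from h import *
P,R,s=cur()
plan([((0.42,0.46,.25),-1.72,9),((0.54,0.335,.25),-2.99,9)],1)
E
```

```text
[-0.0021, -0.0059, 0.0199, 8.09, 0.0, 0.0, 1],
[-0.0021, -0.0031, 0.0205, 8.1, 0.0, 0.0, 1],
[-0.002, -0.0002, 0.0207, 8.09, 0.0, 0.0, 1],
[-0.0021, 0.0028, 0.0206, 8.09, 0.0, 0.0, 1],
[-0.0021, 0.0057, 0.0199, 8.09, 0.0, 0.0, 1],
[-0.0021, 0.0083, 0.019, 8.1, 0.0, 0.0, 1],
[-0.0021, 0.011, 0.0176, 8.09, 0.0, 0.0, 1],
[-0.002, 0.0134, 0.0159, 8.09, 0.0, 0.0, 1],
[-0.0021, 0.0154, 0.0138, 8.1, 0.0, 0.0, 1],
[0.0, 0.0153, 0.0118, 8.08, 0.0, 0.0, 1],
[0.0, 0.0167, 0.0095, 8.09, 0.0, 0.0, 1],
[0.0, 0.0179, 0.007, 8.08, 0.0, 0.0, 1],
[0.0, 0.0187, 0.0044, 8.09, 0.0, 0.0, 1],
[0.0, 0.0192, 0.0018, 8.08, 0.0, 0.0, 1],
[0.0, 0.0192, -0.0009, 8.09, 0.0, 0.0, 1],
[0.0, 0.0189, -0.0037, 8.08, 0.0, 0.0, 1],
[0.0, 0.0183, -0.0062, 8.09, 0.0, 0.0, 1],
[0.0, 0.0171, -0.0088, 8.08, 0.0, 0.0, 1],
```

Call:
carry_out(increments=[[[-0.002,-0.006,0.02,8.1,0,0,1],[-0.002,-0.003,0.0205,8.1,0,0,1],[-0.002,0,0.0207,8.1,0,0,1],[-0.002,0.003,0.0206,8.1,0,0,1],[-0.002,0.0057,0.02,8.1,0,0,1],[-0.002,0.0083,0.019,8.1,0,0,1],[-0.002,0.011,0.0176,8.1,0,0,1],[-0.002,0.0134,0.0159,8.1,0,0,1],[-0.002,0.0154,0.0138,8.1,0,0,1]]])

```text
time: 4.45
eef_pos: [0.421, 0.4594, 0.2494]
ee_rot: [0.538, 0.459, -0.537, 0.459]
wrist_force: [0.2, -0.2, 0.5]
width: 0.0855
```

Call:
carry_out(increments=[[[0,0.0153,0.0118,8.1,0,0,1],[0,0.0167,0.0095,8.1,0,0,1],[0,0.018,0.007,8.1,0,0,1],[0,0.0187,0.0044,8.1,0,0,1],[0,0.0192,0.0018,8.1,0,0,1],[0,0.0192,-0.001,8.1,0,0,1],[0,0.019,-0.0037,8.1,0,0,1],[0,0.0183,-0.0062,8.1,0,0,1],[0,0.017,-0.0088,8.1,0,0,1],[0,0,0,0,0,0,1],[0,0,0,0,0,0,1]]])

```text
time: 5.55
eef_pos: [0.5402, 0.3348, 0.2492]
ee_rot: [-0.705, -0.053, 0.705, -0.053]
wrist_force: [-0.2, 0.3, 0.2]
width: 0.0855
```

Run:
```python
from h import *
P,R,s=cur(); print(s["time"],P,yawz(R),s["joint_positions"].round(3) if hasattr(s["joint_positions"],'round') else s["joint_positions"])
p=shot("wrist","c1"); 
pts(p,["nut_seat","web_left","nut_lead","stand"])
np.save("c1.npy",p,allow_pickle=True)
```

```text
5.55 [0.54023629 0.33483928 0.24919278] -2.9918696940409424 [0.377 0.198 1.58  0.    1.364 1.798]
nut_seat [309.6 120.1] 0.9 [0.5956 0.3552 0.029 ]
web_left [268.1 155.6] 0.84 [0.5548 0.3935 0.07  ]
nut_lead [305.2 122.4] 0.72 [0.5927 0.3597 0.035 ]
stand [310.1 125.2] 0.68 [0.5875 0.3544 0.    ]
```

View pics/c1.png

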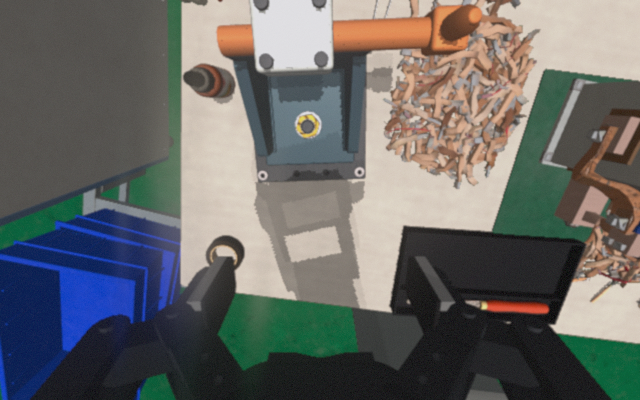

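Run:
```python
from h import *
p=np.load("c1.npy",allow_pickle=True).item()
save(p["img"],"c1z",(280,100,335,150),14)
save(p["img"],"c1y",(225,40,390,195),4.7)
```

```text
(no output)
```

View pics/c1z.png

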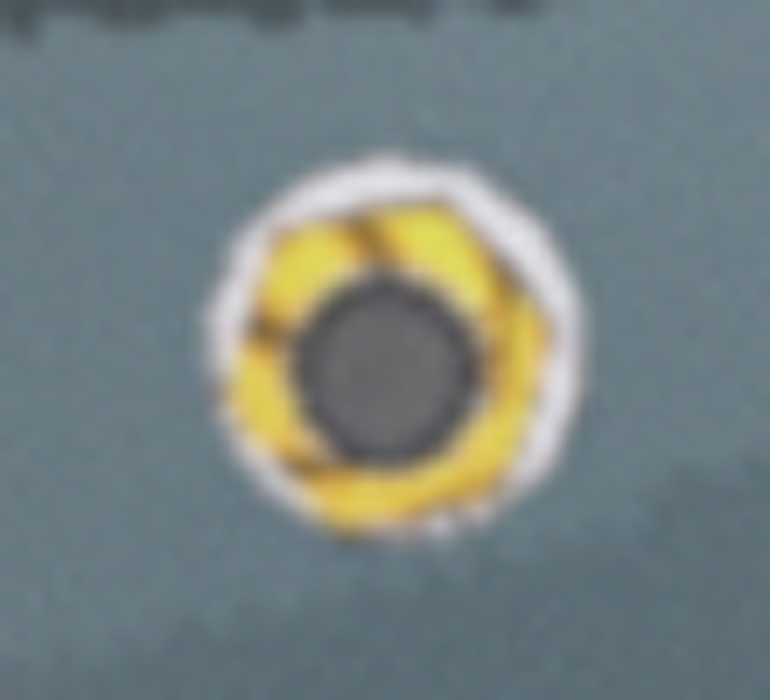

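View pics/c1y.png

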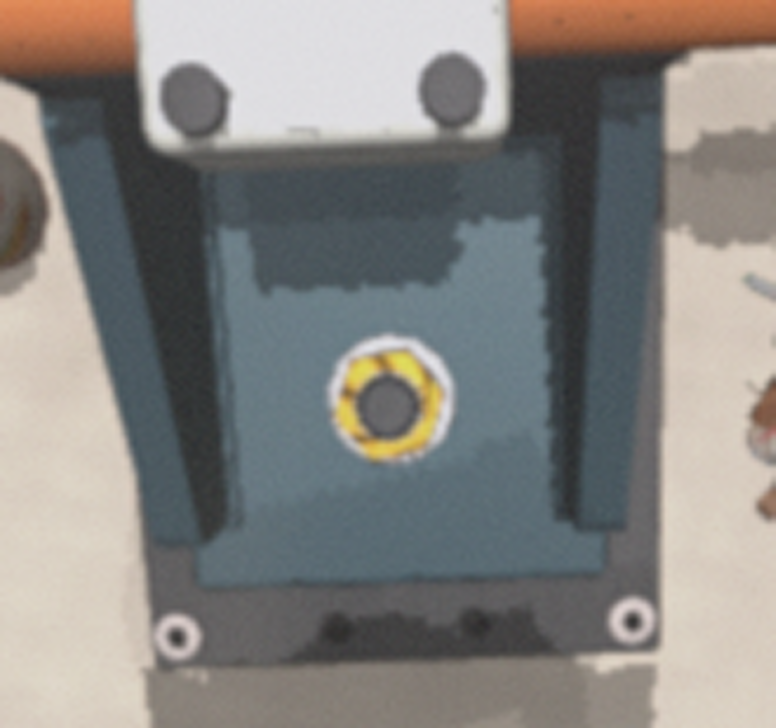

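Run:
```python
from h import *
p=np.load("c1.npy",allow_pickle=True).item()
u1=lambda x,y:(280+(x+.5)/14-.5,100+(y+.5)/14-.5)
u2=lambda x,y:(225+(x+.5)/4.7-.5,40+(y+.5)/4.7-.5)
print("washer",plane(p,u1(395,350),.029),"stud",plane(p,u1(385,370),.051))
a,b=plane(p,u2(178,636),.017),plane(p,u2(632,621),.017); d=a-b
print("screws",a,b,np.hypot(*d[:2]),np.arctan2(d[1],d[0])-np.pi/2)
a,b=plane(p,u2(160,668),.012),plane(p,u2(660,652),.012); d=a-b
print("edge",a,b,np.hypot(*d[:2]),np.arctan2(d[1],d[0])-np.pi/2)
a,b=plane(p,u2(198,586),.026),plane(p,u2(604,571),.026); d=a-b
print("foot",a,b,np.hypot(*d[:2]),np.arctan2(d[1],d[0])-np.pi/2)
C=plane(p,u1(385,370),.051)[:2]
for z in (.036,.041):
  for c in [(270,230),(450,200),(550,335),(510,485),(335,535),(225,385)]:
    X=plane(p,u1(*c),z)[:2]-C; print(z,np.hypot(*X),np.arctan2(X[1],X[0])%(np.pi/3))
```

```text
washer [0.59025701 0.35666019 0.029     ] stud [0.59044719 0.3566195  0.051     ]
screws [0.51788973 0.40608889 0.017     ] [0.54060261 0.28374833 0.017     ] 0.12443105140942297 0.18356299058915493
edge [0.50658415 0.41105121 0.012     ] [0.53200133 0.27350195 0.012     ] 0.13987792249841444 0.18272488680995713
foot [0.5347066  0.40062997 0.026     ] [0.55468579 0.29512465 0.026     ] 0.10738035082126339 0.18715056533547325
0.036 0.014065351230108769 0.9334100459577256
0.036 0.013266322730861717 0.8204262706890343
0.036 0.013153943034118798 0.793609064419492
0.036 0.014387088590502162 0.8890496247346802
0.036 0.015594926632730556 0.868729059437761
0.036 0.014163880715794787 0.8481590343217171
0.041 0.014012244306871998 0.9030358780816404
0.041 0.013525183490873787 0.8172368985358713
0.041 0.013224347425211848 0.8216635106902836
0.041 0.014034077570421254 0.9189097295118163
0.041 0.014933025704720305 0.8730543511873194
0.041 0.013699325984809375 0.8221138507279837
```

Run:
```python
from h import *
p=cams.get_image("scene")
u=lambda x,y:(220+x/3,80+y/3)
a,b=plane(p,u(582,462),.008),plane(p,u(507,527),.008);d=a-b
print(a,b,np.hypot(*d[:2]),np.arctan2(d[1],d[0]),(a+b)/2)
T=[plane(p,u(*c),.02) for c in [(178,360),(352,415),(295,487),(112,408)]]
print(np.round(T,3),np.mean(T,0))
print("welder corner",plane(p,u(345,360),0),plane(p,u(425,345),0), plane(p,u(345,375),.04))
```

```text
[ 0.56222426 -0.29944728  0.008     ] [ 0.40977255 -0.28472047  0.008     ] 0.15316136538829653 -0.09630107799873602 [ 0.4859984  -0.29208388  0.008     ]
[[ 0.468  0.197  0.02 ]
 [ 0.483 -0.047  0.02 ]
 [ 0.33  -0.074  0.02 ]
 [ 0.338  0.191  0.02 ]] [0.40490557 0.06693768 0.02      ]
welder corner [0.61281437 0.04595841 0.        ] [ 0.70305791 -0.01821896  0.        ] [ 0.52581939 -0.00969766  0.04      ]
```

Run:
```python
from h import *
plan([((0.43,0.07,.27),-3.1,8)],1)
```

```text
[-0.0026, 0.0308, 0.0185, 0.77, 0.0, 0.0, 1],
[-0.0026, 0.031, 0.0181, 0.78, 0.0, 0.0, 1],
[-0.0026, 0.0312, 0.0177, 0.77, 0.0, 0.0, 1],
[-0.0025, 0.0315, 0.0173, 0.77, 0.0, 0.0, 1],
[-0.0026, 0.0317, 0.0168, 0.78, 0.0, 0.0, 1],
[-0.0026, 0.0319, 0.0164, 0.77, 0.0, 0.0, 1],
[-0.0026, 0.0322, 0.016, 0.77, 0.0, 0.0, 1],
[-0.0026, 0.0323, 0.0156, 0.78, 0.0, 0.0, 1],
```

Call:
carry_out(increments=[[[-0.0026,0.031,0.0185,0.77,0,0,1],[-0.0026,0.031,0.018,0.77,0,0,1],[-0.0026,0.0312,0.0177,0.77,0,0,1],[-0.0026,0.0315,0.0173,0.77,0,0,1],[-0.0026,0.0317,0.0168,0.77,0,0,1],[-0.0026,0.032,0.0164,0.77,0,0,1],[-0.0026,0.032,0.016,0.77,0,0,1],[-0.0026,0.032,0.0156,0.77,0,0,1],[0,0,0,0,0,0,1]]])

```text
time: 6.75
eef_pos: [0.4295, 0.0677, 0.2707]
ee_rot: [0.708, 0.013, -0.706, 0.013]
wrist_force: [0.3, 0.6, -0.0]
width: 0.0855
```

Run:
```python
from h import *
p=shot("wrist","d1"); pts(p,["tray_bay","flat_file"])
np.save("d1.npy",p,allow_pickle=True)
plan([((0.475,-0.29,.25),-3.2,8)],1)
```

```text
tray_bay [313.5 158.3] 0.96 [0.4333 0.0762 0.004 ]
flat_file [581.4 134.3] 0.67 [ 0.4793 -0.2844  0.004 ]
flat_file [319.5 206.5] 0.65 [0.3628 0.0653 0.004 ]
[0.0025, 0.0452, -0.0037, 0.71, 0.0, 0.0, 1],
[0.0026, 0.0452, -0.0043, 0.71, -0.01, 0.0, 1],
[0.0025, 0.0451, -0.0049, 0.72, 0.0, 0.01, 1],
[0.0025, 0.045, -0.0054, 0.71, -0.01, 0.0, 1],
[0.0026, 0.045, -0.006, 0.71, 0.0, 0.0, 1],
[0.0025, 0.0449, -0.0065, 0.71, -0.01, 0.0, 1],
[0.0025, 0.0448, -0.0071, 0.71, 0.0, 0.0, 1],
[0.0026, 0.0448, -0.0077, 0.71, 0.0, 0.01, 1],
```

View pics/d1.png

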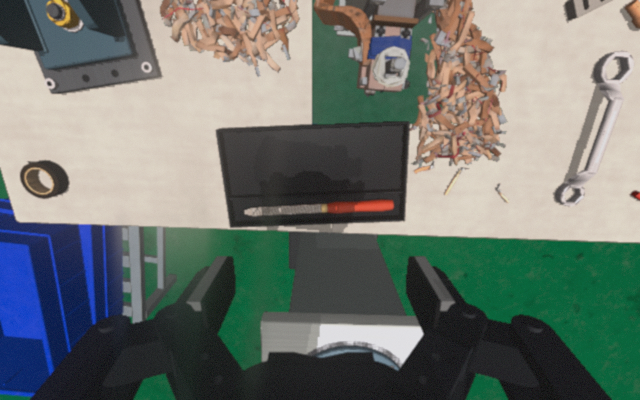

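Run:
```python
from h import *
p=np.load("d1.npy",allow_pickle=True).item()
a,b=plane(p,(613,67.5),.01),plane(p,(571.5,194),.01);d=a-b
print(a,b,np.hypot(*d[:2]),np.arctan2(d[1],d[0]),(a+b)/2)
T=[plane(p,c,.022) for c in [(218,129),(407,122),(405,219),(231,226)]]
print(np.round(T,3)); d=T[0]-T[1]; print(np.arctan2(d[1],d[0])-np.pi/2)
print(proj(p,[.433,.076,.004]))
save(p["img"],"d1z",(205,110,420,240),3.6)
```

```text
[ 0.5620759  -0.29299344  0.01      ] [ 0.39689014 -0.29119903  0.01      ] 0.1651955091280991 -0.01086251034316715 [ 0.47948302 -0.29209624  0.01      ]
[[ 0.47   0.199  0.022]
 [ 0.488 -0.042  0.022]
 [ 0.355 -0.056  0.022]
 [ 0.335  0.19   0.022]]
0.07313257132925122
[313.60264882 158.52506555]
```

View pics/d1z.png

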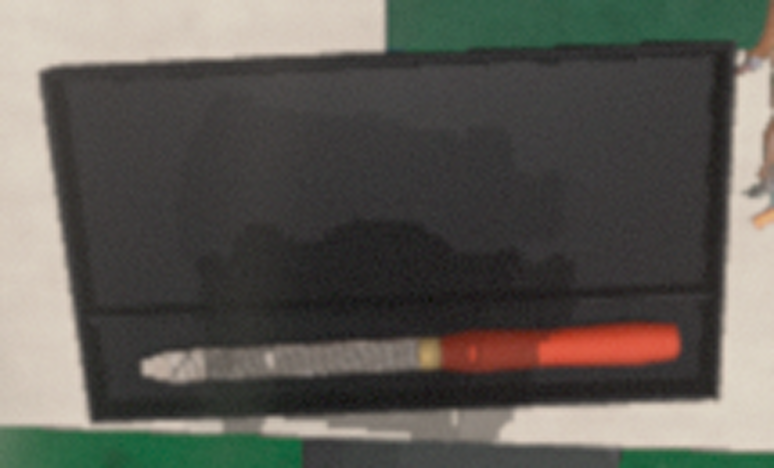

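Call:
carry_out(increments=[[[0.0025,0.045,-0.0037,0.71,0,0,1],[0.0025,0.045,-0.0043,0.71,0,0,1],[0.0025,0.045,-0.005,0.71,0,0,1],[0.0025,0.045,-0.0054,0.71,0,0,1],[0.0025,0.045,-0.006,0.71,0,0,1],[0.0025,0.045,-0.0065,0.71,0,0,1],[0.0025,0.045,-0.007,0.71,0,0,1],[0.0025,0.045,-0.0077,0.71,0,0,1],[0,0,0,0,0,0,1]]])

```text
time: 7.8
eef_pos: [0.4755, -0.2938, 0.2488]
ee_rot: [-0.706, 0.022, 0.707, 0.022]
wrist_force: [-0.0, 0.7, 0.7]
width: 0.0857
```

Run:
```python
from h import *
P,R,s=cur(); print(s["time"],P,yawz(R),np.round(s["joint_positions"],3))
p=shot("wrist","e1"); pts(p,["wrench","wrench_grip","wrench_ring"])
np.save("e1.npy",p,allow_pickle=True)
```

```text
7.8 [ 0.47550998 -0.293827    0.24883506] 3.0803343864331802 [-7.560e-01  1.800e-02  1.775e+00 -1.000e-03  1.349e+00  8.760e-01]
wrench [315.2 160.9] 0.89 [ 0.4794 -0.2881  0.    ]
wrench_grip [322.2 162.6] 0.56 [ 0.4817 -0.2973  0.0255]
wrench_ring [319.5  92.3] 0.97 [ 0.5645 -0.2991  0.    ]
```

View pics/e1.png

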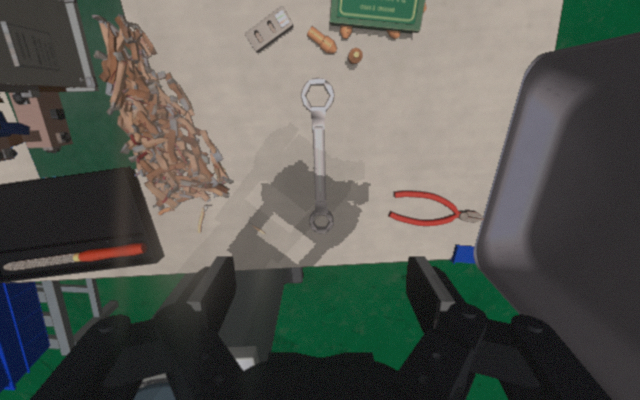

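Run:
```python
from h import *
p=np.load("e1.npy",allow_pickle=True).item()
save(p["img"],"e1z",(270,70,370,245),4)
```

```text
(no output)
```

View pics/e1z.png

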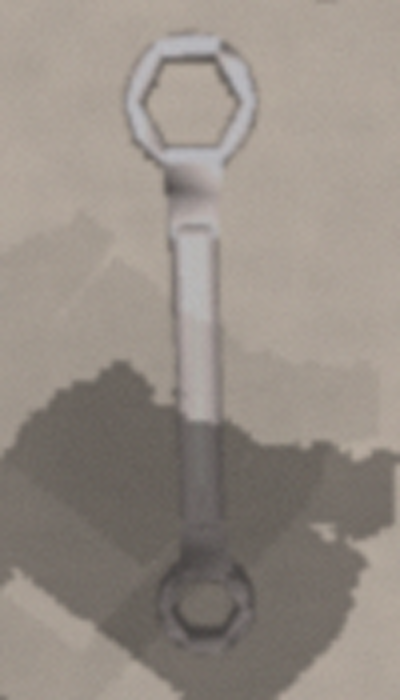

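Run:
```python
from h import *
p=np.load("e1.npy",allow_pickle=True).item()
u=lambda x,y:(270+(x+.5)/4-.5,70+(y+.5)/4-.5)
a,b=plane(p,u(192,98),.013),plane(p,u(206,604),.013);d=a-b
print(a,b,np.hypot(*d[:2]),np.arctan2(d[1],d[0]),(a+b)/2)
a,b=plane(p,u(195,245),.030),plane(p,u(203.5,510),.030);d=a-b
print(a,b,np.hypot(*d[:2]),np.arctan2(d[1],d[0]))
```

```text
[ 0.56237467 -0.29669617  0.013     ] [ 0.39883987 -0.29104732  0.013     ] 0.16363233013447318 -0.034528455202066974 [ 0.48060727 -0.29387174  0.013     ]
[ 0.52101112 -0.2950755   0.03      ] [ 0.43829663 -0.292567    0.03      ] 0.08275252107552046 -0.03031791158516804
```

Run:
```python
from h import *
plan([((0.48,-0.2945,.05),3.1096,6),((0.48,-0.2945,.0075),3.1096,4)],1)
```

```text
[0.0333, 0.0009, -0.0008, -0.23, 0.0, 0.01, 1],
[0.0333, 0.0009, -0.0009, -0.24, 0.01, 0.0, 1],
[0.0333, 0.0009, -0.0008, -0.23, 0.0, 0.01, 1],
[0.0332, 0.0009, -0.0009, -0.23, 0.01, 0.01, 1],
[0.0333, 0.0008, -0.0008, -0.24, 0.0, 0.01, 1],
[0.0333, 0.0009, -0.0008, -0.23, 0.01, 0.0, 1],
[0.0106, 0.0, 0.0, 0.0, 0.0, 0.0, 1],
[0.0107, 0.0, 0.0, 0.0, 0.0, 0.0, 1],
[0.0106, 0.0, 0.0, 0.0, 0.0, 0.0, 1],
[0.0106, 0.0, 0.0, 0.0, 0.0, 0.0, 1],
```

Call:
carry_out(increments=[[[0.0333,0.0009,-0.0008,-0.23,0,0,1],[0.0333,0.0009,-0.0009,-0.24,0,0,1],[0.0333,0.0009,-0.0008,-0.23,0,0,1],[0.0333,0.0009,-0.0009,-0.23,0,0,1],[0.0333,0.0008,-0.0008,-0.24,0,0,1],[0.0333,0.0009,-0.0008,-0.23,0,0,1],[0.0106,0,0,0,0,0,1],[0.0106,0,0,0,0,0,1],[0.0106,0,0,0,0,0,1],[0.0106,0,0,0,0,0,1],[0,0,0,0,0,0,1]]])

```text
time: 9.1
eef_pos: [0.4791, -0.2955, 0.0071]
ee_rot: [-0.707, 0.012, 0.707, 0.012]
wrist_force: [-0.3, -0.1, 0.4]
width: 0.0854
```

Run:
```python
from h import *
P,R,s=cur(); print(s["time"],P,yawz(R),s["wrist_force"])
p=shot("wrist","f1")
```

```text
9.1 [ 0.47911608 -0.29548     0.00713036] 3.1075903653015837 [-0.27067342 -0.07534613  0.4314002 ]
```

View pics/f1.png

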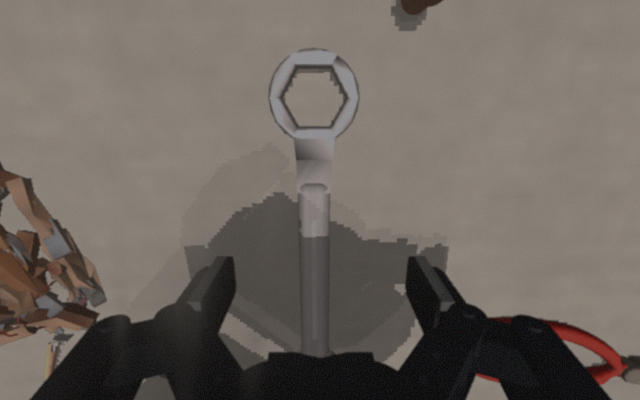

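Call:
carry_out(increments=[[[0,0,0,0,0,0,0],[0,0,0,0,0,0,0],[0,0,0,0,0,0,0],[0,0,0,0,0,0,0],[0,0,0,0,0,0,0],[0,0,0,0,0,0,0],[0,0,0,0,0,0,0]]], grip_force=90)

```text
time: 9.85
eef_pos: [0.4796, -0.2957, 0.0083]
ee_rot: [-0.707, 0.012, 0.707, 0.012]
wrist_force: [-1.0, 3.5, 6.7]
width: 0.0119
```

Call:
carry_out(increments=[[[-0.005,0,0,0,0,0,0],[-0.02,0,0,0,0,0,0],[-0.035,0,0,0,0,0,0],[-0.035,0,0,0,0,0,0]]])

```text
time: 10.25
eef_pos: [0.4784, -0.2953, 0.1025]
ee_rot: [-0.706, 0.011, 0.708, 0.013]
wrist_force: [1.0, -0.9, -3.0]
width: 0.0118
```

Run:
```python
from h import *
P,R,s=cur(); print(s["time"],P,yawz(R),s["wrist_force"],s["width"])
p=shot("wrist","g1")
```

```text
10.25 [ 0.47840814 -0.29527523  0.10251388] 3.107416092282023 [ 0.99118552 -0.93016051 -3.01187691] 0.0117685773800309
```

View pics/g1.png

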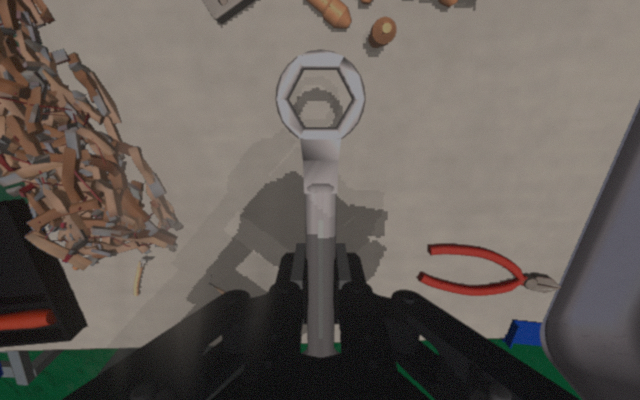

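Run:
```python
from h import *
for n in ["f1","g1"]:
    im=cv2.imread(f"pics/{n}.png"); 
    cv2.imwrite(f"pics/{n}z.png",cv2.resize(im[35:150,260:380],None,fx=6,fy=5.2,interpolation=cv2.INTER_CUBIC)) if 0 else cv2.imwrite(f"pics/{n}z.png",cv2.resize(im[40:150,260:380],None,fx=5,fy=5,interpolation=cv2.INTER_CUBIC))
a=cv2.imread("pics/f1z.png");b=cv2.imread("pics/g1z.png")
cv2.imwrite("pics/fg.png",cv2.resize(np.hstack([a,b]),None,fx=.66,fy=.66))
```

```text
(no output)
```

View pics/f1z.png

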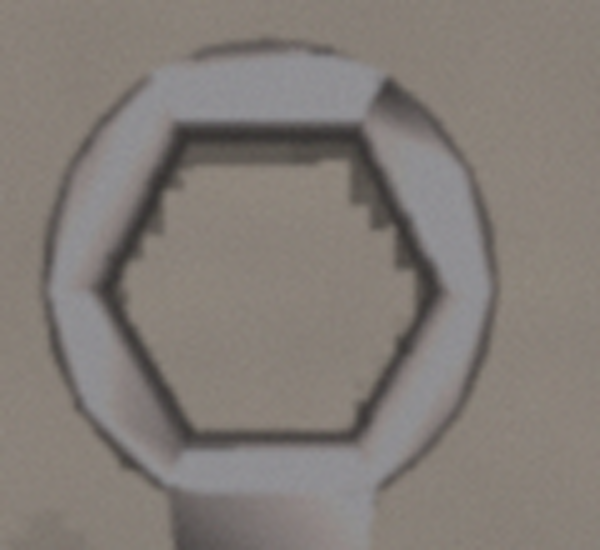

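View pics/g1z.png

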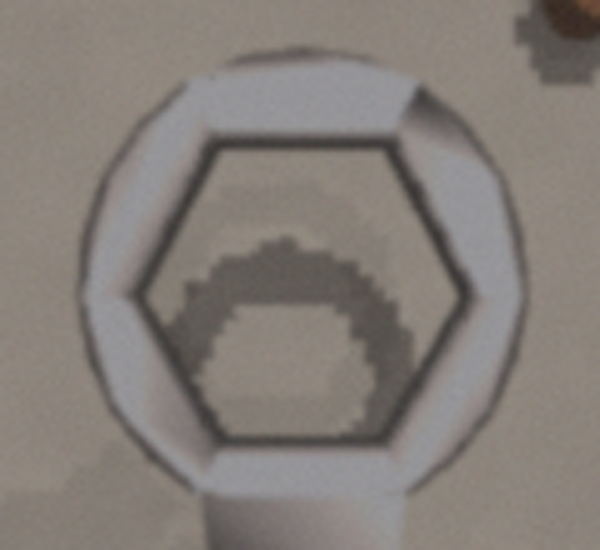

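Run:
```python
from h import *
P,R,s=cur()
pi=np.pi
plan([((.39,-.12,.2),pi-.15,6),((.39,.14,.2),pi-.1,7)],0,(P,R))
```

```text
[-0.0153, -0.0291, 0.0162, 1.11, -0.07, -0.05, 0.0],
[-0.0153, -0.0288, 0.0168, 1.11, -0.06, -0.06, 0.0],
[-0.0153, -0.0284, 0.0174, 1.11, -0.07, -0.05, 0.0],
[-0.0152, -0.0281, 0.0179, 1.11, -0.06, -0.06, 0.0],
[-0.0151, -0.0278, 0.0185, 1.1, -0.07, -0.05, 0.0],
[-0.0151, -0.0275, 0.0191, 1.11, -0.07, -0.06, 0.0],
[0.0, -0.0367, 0.0055, -0.41, 0.0, 0.0, 0.0],
[0.0, -0.0368, 0.0053, -0.41, 0.0, 0.0, 0.0],
[0.0, -0.0368, 0.005, -0.41, 0.0, 0.0, 0.0],
[0.0, -0.0368, 0.0048, -0.41, 0.0, 0.0, 0.0],
[0.0, -0.0369, 0.0045, -0.4, 0.0, 0.0, 0.0],
[0.0, -0.0369, 0.0042, -0.41, 0.0, 0.0, 0.0],
[0.0, -0.0369, 0.004, -0.41, 0.0, 0.0, 0.0],
```

Call:
carry_out(increments=[[[-0.0153,-0.029,0.0162,1.1,-0.06,-0.05,0],[-0.0153,-0.0288,0.0168,1.1,-0.06,-0.05,0],[-0.0153,-0.0284,0.0174,1.1,-0.06,-0.05,0],[-0.0153,-0.028,0.018,1.1,-0.06,-0.05,0],[-0.015,-0.0278,0.0185,1.1,-0.06,-0.05,0],[-0.015,-0.0275,0.019,1.1,-0.06,-0.05,0],[0,-0.0367,0.0055,-0.4,0,0,0],[0,-0.0367,0.0053,-0.4,0,0,0],[0,-0.0367,0.005,-0.4,0,0,0],[0,-0.0367,0.0048,-0.4,0,0,0],[0,-0.037,0.0045,-0.4,0,0,0],[0,-0.037,0.0042,-0.4,0,0,0]]])

```text
time: 11.5
eef_pos: [0.3874, 0.1056, 0.1954]
ee_rot: [-0.704, 0.036, 0.708, 0.04]
wrist_force: [0.5, -0.5, -3.6]
width: 0.0116
```

Run:
```python
from h import *
P,R,s=cur()
pi=np.pi
print(s["time"],P,yawz(R),s["width"])
plan([((.47,.28,.17),pi+.2,5),((.5134,.3291,.13),pi+.336,4),((.5134,.3291,.10),pi+.336,2)],0,(P,R))
```

```text
11.5 [0.38736017 0.1056465  0.19542253] 3.0342293527860966 0.011617292084900574
[0.0052, -0.0364, -0.0127, -3.52, 0.06, 0.07, 0.0],
[0.0051, -0.0356, -0.015, -3.52, 0.07, 0.06, 0.0],
[0.0052, -0.0346, -0.017, -3.53, 0.06, 0.07, 0.0],
[0.0051, -0.0335, -0.0192, -3.52, 0.06, 0.06, 0.0],
[0.0051, -0.0322, -0.0212, -3.52, 0.07, 0.07, 0.0],
[0.01, -0.0099, -0.0131, -1.95, 0.0, 0.0, 0.0],
[0.01, -0.0094, -0.0134, -1.95, 0.0, 0.0, 0.0],
[0.01, -0.009, -0.0137, -1.95, 0.0, 0.0, 0.0],
[0.01, -0.0085, -0.014, -1.94, 0.0, 0.0, 0.0],
[0.015, 0.0, 0.0, 0.0, 0.0, 0.0, 0.0],
[0.015, 0.0, 0.0, 0.0, 0.0, 0.0, 0.0],
```

Call:
carry_out(increments=[[[0.005,-0.0364,-0.0127,-3.5,0.06,0.06,0],[0.005,-0.0356,-0.015,-3.5,0.06,0.06,0],[0.005,-0.0346,-0.017,-3.5,0.06,0.06,0],[0.005,-0.0335,-0.0192,-3.5,0.06,0.06,0],[0.005,-0.0322,-0.0212,-3.5,0.06,0.06,0],[0.01,-0.0099,-0.013,-1.95,0,0,0],[0.01,-0.0094,-0.0134,-1.95,0,0,0],[0.01,-0.009,-0.0137,-1.95,0,0,0],[0.01,-0.0085,-0.014,-1.95,0,0,0],[0.015,0,0,0,0,0,0],[0.015,0,0,0,0,0,0],[0,0,0,0,0,0,0]]])

```text
time: 12.7
eef_pos: [0.5113, 0.3261, 0.0975]
ee_rot: [-0.695, -0.117, 0.7, -0.118]
wrist_force: [-1.3, -0.6, -3.4]
width: 0.0117
```

Run:
```python
from h import *
P,R,s=cur()
pi=np.pi
print(s["time"],P,yawz(R)+pi,s["width"],R.as_matrix()[:,0],s["wrist_force"],np.round(s["joint_positions"],3))
p=shot("wrist","h1",(220,20,420,220),3.9)
plan([((.5134,.3291,.075),pi+.336,2)],0,(P,R))
```

```text
12.7 [0.51131498 0.32611899 0.09747185] 0.3334136762879374 0.011702587147616647 [-0.00705433 -0.00212811 -0.99997285] [-1.32119209 -0.63522388 -3.44398079] [3.810e-01 3.020e-01 1.752e+00 1.000e-03 1.095e+00 1.618e+00]
[0.0112, -0.0011, -0.0016, -0.07, 0.21, 0.01, 0.0],
[0.0113, -0.001, -0.0015, -0.08, 0.21, 0.01, 0.0],
```

View pics/h1.png

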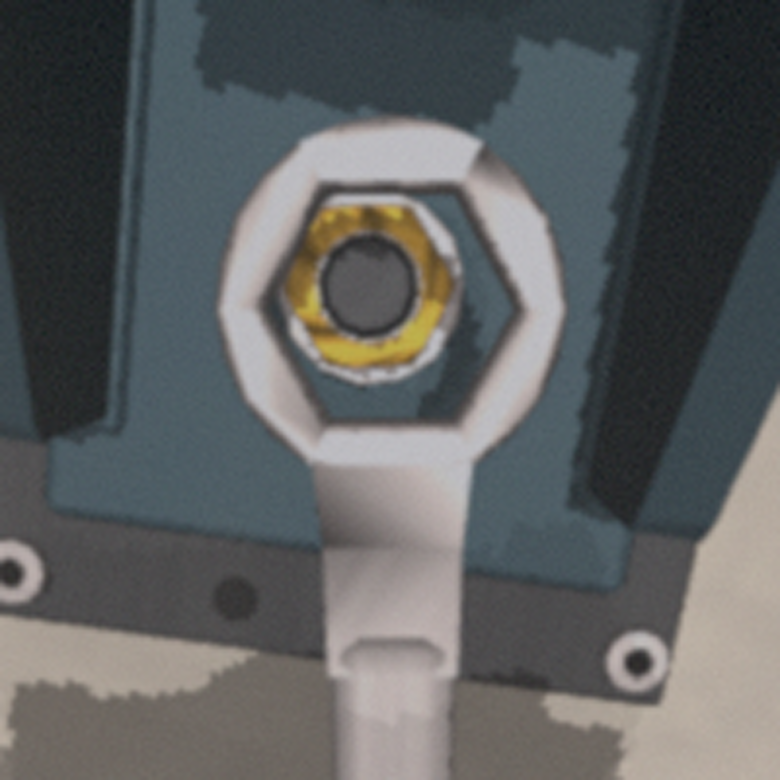

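```bash
cat >> h.py <<'E'
CT=np.load("camtool.npz")
def tool_pt(uv,depthx,p):
    """point in tool frame on plane tool-x=depthx"""
    d=CT["A"].T@np.array([(uv[0]-p["cx"])/p["fx"],(uv[1]-p["cy"])/p["fy"],1]); return CT["t"]+d*(depthx-CT["t"][0])/d[0]
E
python3 - <<'E'
from h import *
P,R,s=cur()
p=cams.get_image("wrist")
u=lambda x,y:(220+(x+.5)/3.9-.5,20+(y+.5)/3.9-.5)
st=tool_pt(u(369,286),P[2]-.051,p); ri=tool_pt(u(392,305),-.0032,p)
# second: nut washer
wa=tool_pt(u(372,288),P[2]-.029,p)
print(st,ri,wa, st-ri); print("stud world",P+R.apply(st),plane(p,u(369,286),.051))
E
```

```text
[ 0.04810821 -0.00420547 -0.08475232] [-0.0032     -0.00061564 -0.08185304] [ 0.07010821 -0.00411781 -0.08480071] [ 0.05130821 -0.00358983 -0.00289928]
stud world [0.59077577 0.35821453 0.05060443] [0.59104828 0.35711704 0.051     ]
```

Call:
carry_out(increments=[[[0.011,-0.0016,-0.0016,0,0.4,0,0],[0.011,-0.0016,-0.0014,0,0.4,0,0],[0,0,0,0,0,0,0],[0,0,0,0,0,0,0]]])

```text
time: 13.2
eef_pos: [0.5156, 0.3316, 0.0789]
ee_rot: [0.702, 0.119, -0.693, 0.117]
wrist_force: [0.6, -0.1, -2.3]
width: 0.012
```

Run:
```python
from h import *
P,R,s=cur()
pi=np.pi
print(s["time"],P,yawz(R)+pi,s["width"],R.as_matrix()[:,0],s["wrist_force"])
p=shot("wrist","h2",(220,20,420,220),3.9)
```

```text
13.2 [0.51562785 0.33161327 0.07885773] 0.33425705314197396 0.011961269684456514 [ 0.01198119  0.00496339 -0.9999159 ] [ 0.59902539 -0.06150048 -2.30319757]
```

View pics/h2.png

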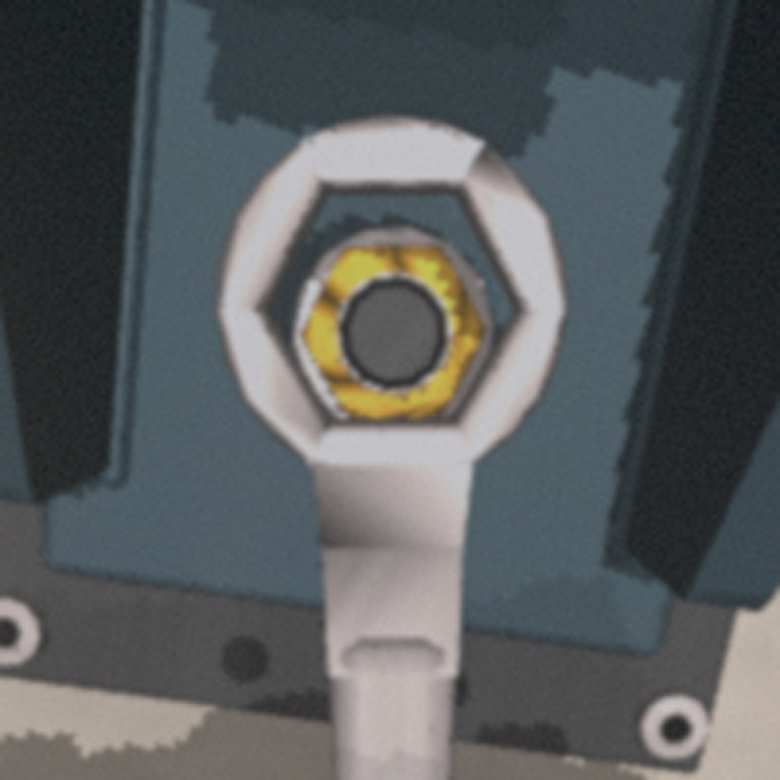

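Run:
```python
from h import *
P,R,s=cur()
p=cams.get_image("wrist")
u=lambda x,y:(220+(x+.5)/3.9-.5,20+(y+.5)/3.9-.5)
st=tool_pt(u(394,332),P[2]-.051+.001,p); ri=tool_pt(u(392,305),-.0032,p)
print(st,ri, st-ri); print("stud world",P+R.apply(st),plane(p,u(394,332),.051),P)
# tilt of ring: apparent?
```

```text
[ 0.02940881 -0.00035902 -0.07832775] [-0.0032     -0.00061564 -0.08185304] [0.03260881 0.00025662 0.00352529]
stud world [0.59028174 0.35796516 0.05109773] [0.59048633 0.35688227 0.051     ] [0.51603331 0.33177553 0.07940881]
```

Call:
carry_out(increments=[[[0.005,0,0.0018,0,-0.3,0,0],[0.006,0,0.0017,0,-0.3,0,0],[0,0,0,0,0,0,0],[0,0,0,0,0,0,0],[0,0,0,0,0,0,0]]])

```text
time: 13.8
eef_pos: [0.5129, 0.3307, 0.0685]
ee_rot: [0.699, 0.118, -0.696, 0.117]
wrist_force: [-0.3, -0.0, -3.3]
width: 0.012
```

Run:
```python
from h import *
P,R,s=cur()
pi=np.pi
print(s["time"],P,yawz(R)+pi,s["width"],R.as_matrix()[:,0],s["wrist_force"])
p=shot("wrist","h3",(220,20,420,220),3.9)
```

```text
13.8 [0.51294737 0.33066311 0.06845662] 0.3341110309709032 0.011973925083014108 [ 0.00321965  0.00203932 -0.99999274] [-0.29178852 -0.04260428 -3.34174649]
```

View pics/h3.png

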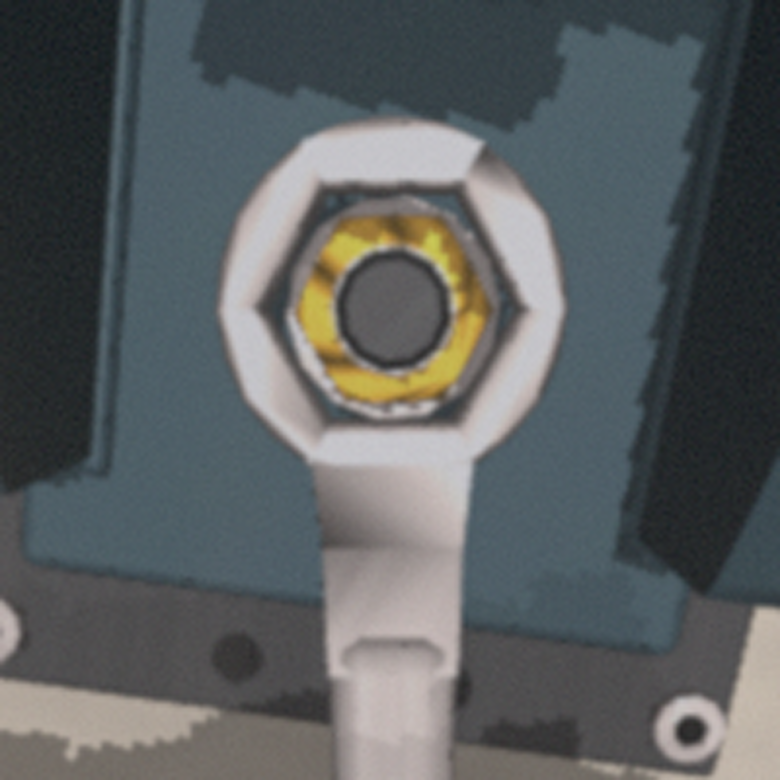

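Call:
carry_out(increments=[[[0.006,0.0002,0.0002,0,0,0,0],[0.006,0,0,0,0,0,0],[0.005,0,0,0,0,0,0],[0.005,0,0,0,0,0,0],[0.003,0,0,0,0,0,0],[0,0,0,0,0,0,0]]])

```text
time: 14.45
eef_pos: [0.5125, 0.3303, 0.0427]
ee_rot: [0.698, 0.118, -0.696, 0.117]
wrist_force: [-0.6, -0.4, -3.5]
width: 0.0116
```

Run:
```python
from h import *
P,R,s=cur()
pi=np.pi
print(s["time"],P,yawz(R)+pi,s["width"],R.as_matrix()[:,0],s["wrist_force"],s["wrist_torque"])
p=shot("wrist","h4",(220,20,420,220),3.9)
```

```text
14.45 [0.51249411 0.3302852  0.04266433] 0.33414978950062535 0.011630805756294407 [ 0.00218027  0.00160243 -0.99999634] [-0.5988692  -0.41818898 -3.46186645] [ 0.04314296  0.01902985 -0.0397731 ]
```

View pics/h4.png

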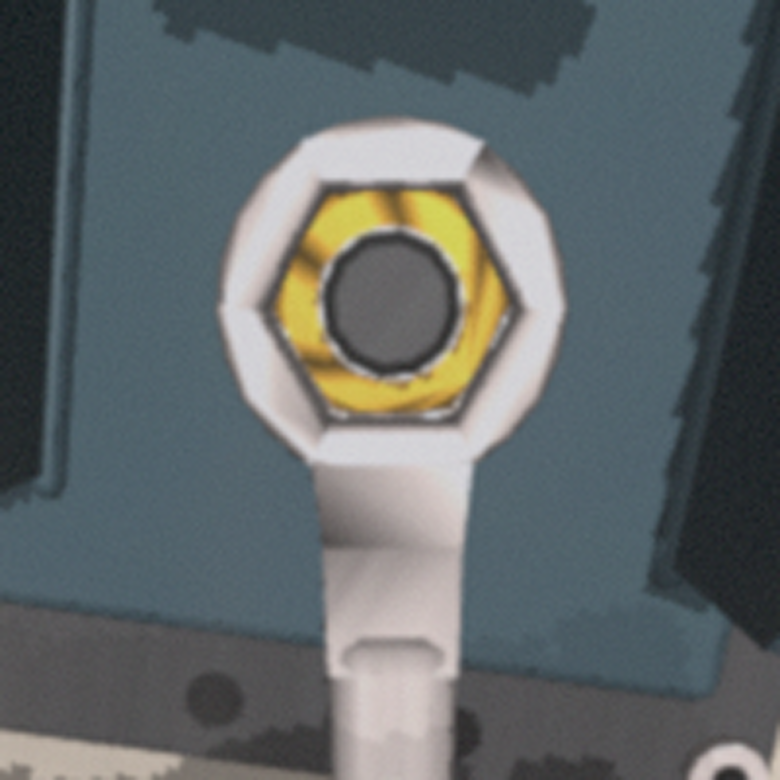

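Call:
carry_out(increments=[[[0.0025,0,0,0,0,0,0],[0,-0.005,-0.0001,3.5,0,0,0],[0,-0.01,-0.0005,7,0,0,0],[0,0,0,0,0,0,0]]])

```text
time: 14.9
eef_pos: [0.5093, 0.3451, 0.041]
ee_rot: [0.707, 0.054, -0.704, 0.053]
wrist_force: [1.8, -1.5, -4.3]
width: 0.0117
```

```bash
cat >> h.py <<'E'
N=np.array([.5904,.3566]); YS=.184
def rep():
    P,R,s=cur(); y=yawz(R)+np.pi; y=(y+np.pi)%(2*np.pi)-np.pi
    X=P+R.apply([.009,-.0006,-.0819])
    print("t",s["time"],"P",P.round(4),"rel",round(y-YS,3),"ring",X.round(4),"tilt",R.as_matrix()[:2,0].round(4),"F",np.round(s["wrist_force"],1),"T",np.round(s["wrist_torque"],2),"w",round(s["width"],4),"j6",np.round(s["joint_positions"][5],2))
    return P,R,s
E
python3 - <<'E'
from h import *
rep()
p=shot("wrist","i1",(220,20,420,220),3.0)
E
```

```text
t 14.9 P [0.5093 0.3451 0.041 ] rel -0.032 ring [0.5902 0.3581 0.0324] tilt [0.0041 0.0012] F [ 1.8 -1.5 -4.3] T [-0.27 -0.22  0.  ] w 0.0117 j6 1.83
```

View pics/i1.png

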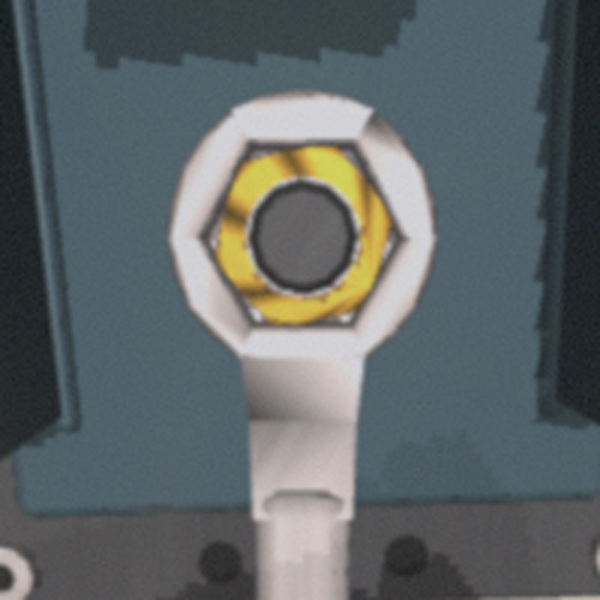

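Call:
carry_out(increments=[[[0,-0.01,-0.0005,7,0,0,0],[0,-0.01,-0.0005,7,0,0,0],[0,-0.01,-0.0005,7,0,0,0],[0,0,0,0,0,0,0]]])

```text
time: 15.35
eef_pos: [0.5101, 0.3743, 0.0408]
ee_rot: [0.704, -0.075, -0.702, -0.075]
wrist_force: [2.9, -4.1, -4.3]
width: 0.0117
```

Run:
```python
from h import *
rep()
```

```text
t 15.35 P [0.5101 0.3743 0.0408] rel -0.396 ring [0.5903 0.3577 0.0321] tilt [0.0034 0.0004] F [ 2.9 -4.1 -4.3] T [-0.65 -0.41  0.11] w 0.0117 j6 2.24
```

Call:
carry_out(increments=[[[0,-0.01,-0.0005,7,0,0,0],[0,-0.01,-0.0005,7,0,0,0],[0,0,0,0,0,0,0],[0,0,0,0,0,0,0]]])

```text
time: 15.75
eef_pos: [0.5163, 0.3927, 0.0407]
ee_rot: [0.69, -0.159, -0.688, -0.16]
wrist_force: [2.7, -3.9, -4.2]
width: 0.0121
```

Run:
```python
from h import *
rep()
p=shot("wrist","i2",(220,20,420,220),3.0)
```

```text
t 15.75 P [0.5163 0.3927 0.0407] rel -0.639 ring [0.5902 0.3573 0.0319] tilt [0.0031 0.001 ] F [ 2.7 -3.9 -4.2] T [-0.59 -0.46  0.22] w 0.0121 j6 2.5
```

View pics/i2.png

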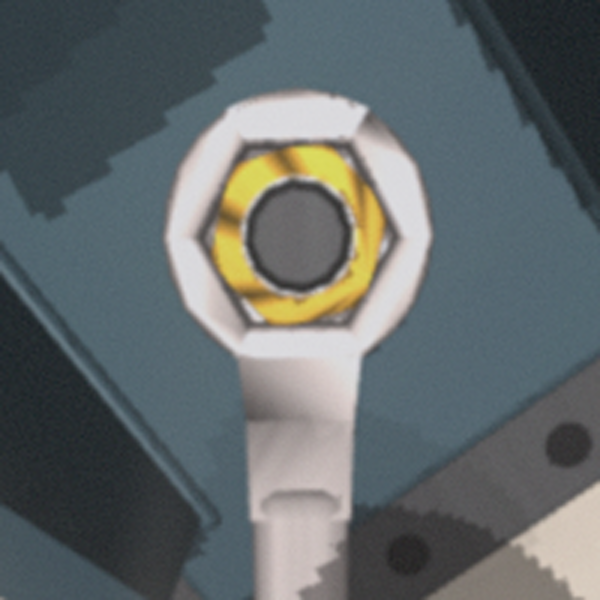

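Call:
carry_out(increments=[[[0,0.0057,-0.0002,-4,0,0,0],[-0.011,0,0,0,0,0,0],[-0.011,0,0,0,0,0,0],[0,0.0114,-0.0009,-8,0,0,0],[0,0.0114,-0.0009,-8,0,0,0],[0,0.0114,-0.0009,-8,0,0,0],[0,0.0114,-0.0009,-8,0,0,0],[0,0.0114,-0.0009,-8,0,0,0],[0,0.0114,-0.0009,-8,0,0,0],[0,0.0114,-0.0009,-8,0,0,0],[0,0.0067,-0.0003,-4.7,0,0,0],[0,0,0,0,0,0,0]]])

```text
time: 17.0
eef_pos: [0.5259, 0.3063, 0.0632]
ee_rot: [0.669, 0.233, -0.667, 0.232]
wrist_force: [-1.2, 0.7, -3.2]
width: 0.0118
```

Run:
```python
from h import *
rep()
p=shot("wrist","j1",(220,20,420,220),3.5)
```

```text
t 17.0 P [0.5259 0.3063 0.0632] rel 0.486 ring [0.5898 0.3576 0.0545] tilt [0.0028 0.0033] F [-1.2  0.7 -3.2] T [0.01 0.02 0.05] w 0.0118 j6 1.24
```

View pics/j1.png

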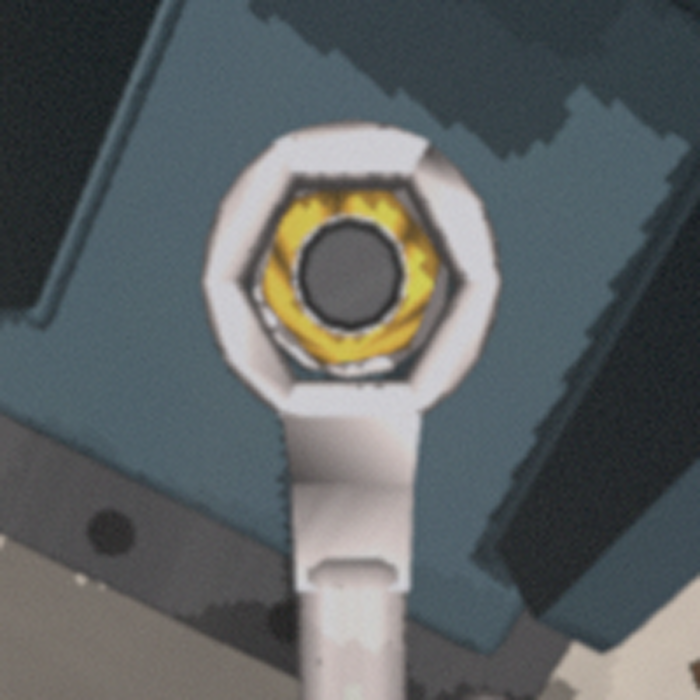

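```bash
cat >> h.py <<'E'
def off(p,P,st,ri,x0,y0,sc):
    u=lambda q:(x0+(q[0]+.5)/sc-.5,y0+(q[1]+.5)/sc-.5)
    a=tool_pt(u(st),P[2]-.051,p); b=tool_pt(u(ri),-.0032,p); print("stud",a.round(4),"ring",b.round(4),"shift",(a-b)[1:].round(4))
E
python3 - <<'E'
from h import *
P,R,s=cur(); p=cams.get_image("wrist")
off(p,P,(350,273),(350,281),220,20,3.5)
E
```

```text
stud [ 0.0121 -0.0009 -0.082 ] ring [-0.0032 -0.0008 -0.081 ] shift [-0.    -0.001]
```

Call:
carry_out(increments=[[[0.004,0,-0.001,0,0,0,0],[0.007,0,0,0,0,0,0],[0.007,0,0,0,0,0,0],[0.0045,0,0,0,0,0,0],[0,0,0,0,0,0,0]]])

```text
time: 17.6
eef_pos: [0.526, 0.3066, 0.0401]
ee_rot: [0.668, 0.232, -0.668, 0.232]
wrist_force: [-7.1, -6.5, 8.1]
width: 0.0121
```

Run:
```python
from h import *
rep()
p=shot("wrist","j2",(220,20,420,220),3)
```

```text
t 17.6 P [0.526  0.3066 0.0401] rel 0.486 ring [0.5898 0.3579 0.0311] tilt [ 0.0005 -0.0001] F [-7.1 -6.5  8.1] T [-0.68  0.48  0.02] w 0.0121 j6 1.24
```

View pics/j2.png

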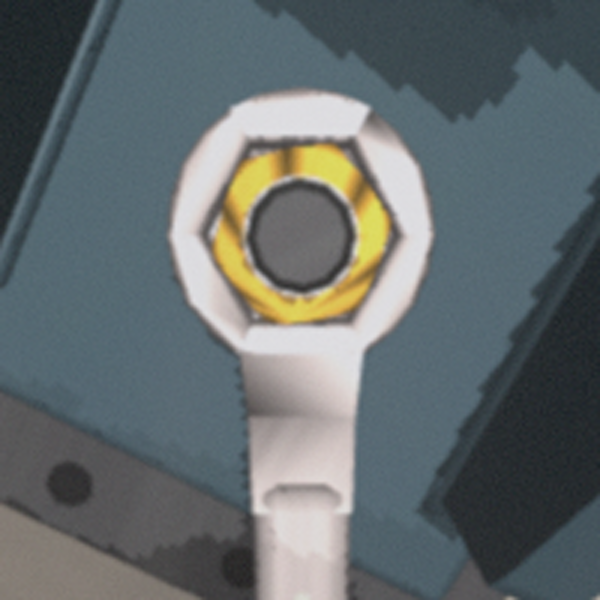

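Call:
carry_out(increments=[[[-0.0005,-0.005,0.0005,3.5,0,0,0],[0,-0.01,-0.0005,7,0,0,0],[0,-0.01,-0.0005,7,0,0,0],[0,-0.01,-0.0005,7,0,0,0],[0,-0.01,-0.0005,7,0,0,0],[0,0,0,0,0,0,0]]])

```text
time: 18.25
eef_pos: [0.5089, 0.3477, 0.0409]
ee_rot: [0.707, 0.043, -0.704, 0.043]
wrist_force: [-1.4, -5.7, 2.6]
width: 0.0121
```

Run:
```python
from h import *
rep()
```

```text
t 18.25 P [0.5089 0.3477 0.0409] rel -0.063 ring [0.5902 0.3582 0.0323] tilt [0.0038 0.0001] F [-1.4 -5.7  2.6] T [-0.93 -0.29 -0.05] w 0.0121 j6 1.87
```

Call:
carry_out(increments=[[[0,-0.01,-0.0005,7,0,0,0],[0,-0.01,-0.0005,7,0,0,0],[0,-0.01,-0.0005,7,0,0,0],[0,-0.01,-0.0005,7,0,0,0],[0,-0.0071,-0.0003,5,0,0,0],[0,0,0,0,0,0,0],[0,0,0,0,0,0,0]]])

```text
time: 18.95
eef_pos: [0.5164, 0.3929, 0.0407]
ee_rot: [0.69, -0.158, -0.688, -0.159]
wrist_force: [-0.0, -4.7, 1.0]
width: 0.0119
```

Run:
```python
from h import *
rep()
p=shot("wrist","j3",(220,20,420,220),3)
```

```text
t 18.95 P [0.5164 0.3929 0.0407] rel -0.637 ring [0.5903 0.3576 0.032 ] tilt [0.0033 0.0002] F [-0.  -4.7  1. ] T [-0.99 -0.35 -0.02] w 0.0119 j6 2.5
```

View pics/j3.png

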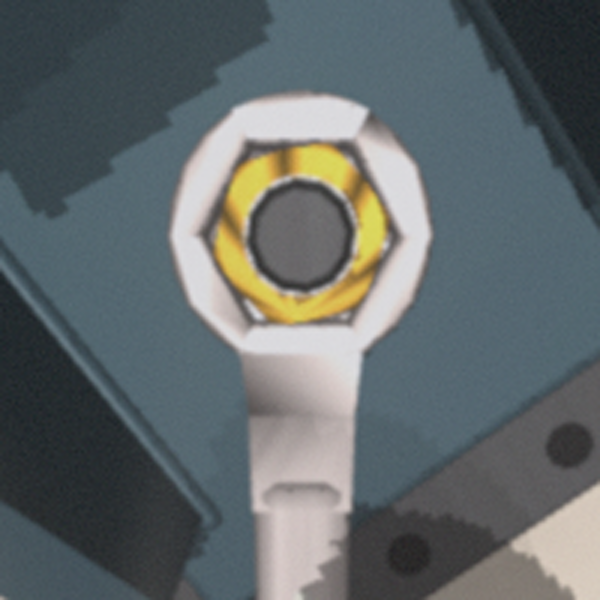

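Same return cycle.

Call:
carry_out(increments=[[[0,0.0057,-0.0002,-4,0,0,0],[-0.011,0,0,0,0,0,0],[-0.011,0,0,0,0,0,0],[0,0.0114,-0.0009,-8,0,0,0],[0,0.0114,-0.0009,-8,0,0,0],[0,0.0114,-0.0009,-8,0,0,0],[0,0.0114,-0.0009,-8,0,0,0],[0,0.0114,-0.0009,-8,0,0,0],[0,0.0114,-0.0009,-8,0,0,0],[0,0.0114,-0.0009,-8,0,0,0],[0,0.0067,-0.0003,-4.7,0,0,0],[0,0,0,0,0,0,0]]])

```text
time: 20.2
eef_pos: [0.5264, 0.3063, 0.0626]
ee_rot: [0.669, 0.234, -0.666, 0.232]
wrist_force: [-0.5, -0.1, -2.6]
width: 0.0121
```

Run:
```python
from h import *
rep()
p=shot("wrist","k1",(220,20,420,220),3.5)
```

```text
t 20.2 P [0.5264 0.3063 0.0626] rel 0.488 ring [0.5901 0.3578 0.054 ] tilt [0.0028 0.0033] F [-0.5 -0.1 -2.6] T [ 0.1  -0.21 -0.05] w 0.0121 j6 1.24
```

View pics/k1.png

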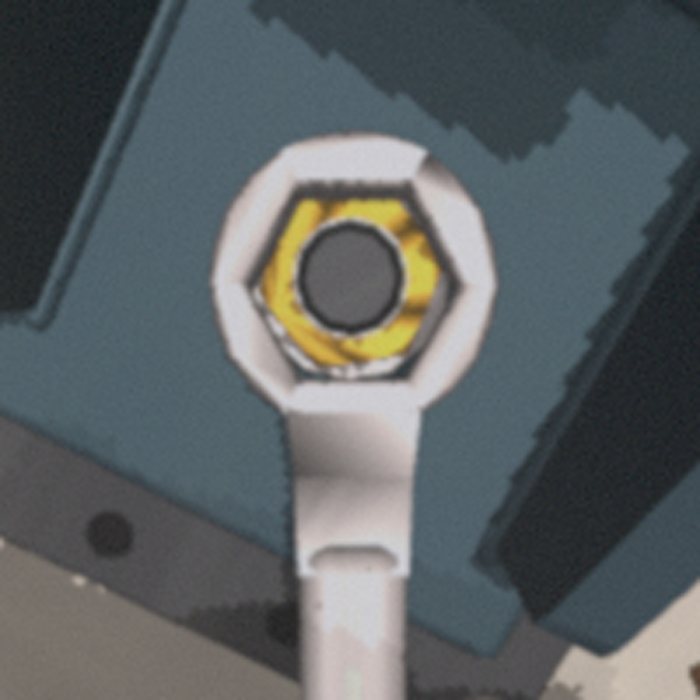

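Run:
```python
from h import *
for n,sc in [("h1",3.9),("h4",3.9),("i1",3),("i2",3),("j1",3.5),("j2",3),("j3",3),("k1",3.5)]:
    im=cv2.imread(f"pics/{n}.png"); hsv=cv2.cvtColor(im,cv2.COLOR_BGR2HSV)
    m=((hsv[:,:,1]<45)&(hsv[:,:,2]>120)).astype(np.uint8)
    m=m[:int(105*sc)]
    m[:int(15*sc)]=0
    k,l,st,c=cv2.connectedComponentsWithStats(m)
    i=1+np.argmax(st[1:,4]); x,y,w,h,a=st[i]
    # max row width
    print(n,"left",round(220+x/sc,1),"right",round(220+(x+w)/sc,1),"w",round(w/sc,1),"top",round(20+y/sc,1))
```

```text
h1 left 275.9 right 364.9 w 89.0 top 50.5
h4 left 275.6 right 365.4 w 89.7 top 50.3
i1 left 276.0 right 365.7 w 89.7 top 50.3
i2 left 274.7 right 364.3 w 89.7 top 49.7
j1 left 277.7 right 363.1 w 85.4 top 54.9
j2 left 275.7 right 365.0 w 89.3 top 49.3
j3 left 276.0 right 364.3 w 88.3 top 50.3
k1 left 280.3 right 362.3 w 82.0 top 58.0
```

Call:
carry_out(increments=[[[0,0,0.0007,0,4,0,0],[0,0,0.0007,0,4,0,0],[0,0,0,0,0,0,0],[0,0,0,0,0,0,0]]], grip_force=120)

```text
time: 20.65
eef_pos: [0.5243, 0.3059, 0.0624]
ee_rot: [0.713, 0.249, -0.619, 0.216]
wrist_force: [-0.4, -0.1, -3.5]
width: 0.0112
```

Run:
```python
from h import *
rep()
p=shot("wrist","k2",(220,20,420,220),3.5)
```

```text
t 20.65 P [0.5243 0.3059 0.0624] rel 0.488 ring [0.5883 0.3577 0.065 ] tilt [0.1098 0.0881] F [-0.4 -0.1 -3.5] T [-0.07  0.19 -0.02] w 0.0112 j6 1.18
```

View pics/k2.png

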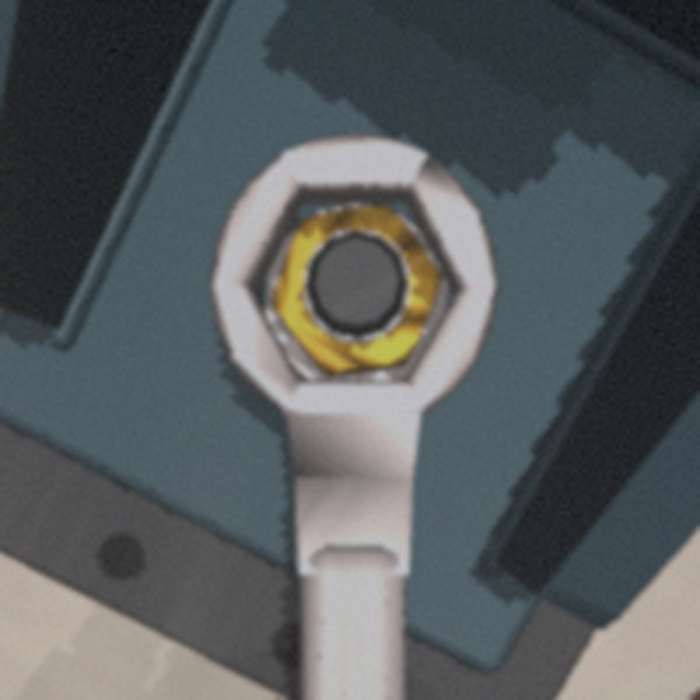

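Run:
```python
from h import *
P,R,s=cur(); p=cams.get_image("wrist")
u=lambda x,y:(220+(x+.5)/3.5-.5,20+(y+.5)/3.5-.5)
ri=P+R.apply(tool_pt(u(355,285),.0074,p)); 
d=CT["A"].T@np.array([(u(357,286)[0]-p["cx"])/p["fx"],(u(357,286)[1]-p["cy"])/p["fy"],1]); d=R.apply(d); c=P+R.apply(CT["t"])
st=c+d*(.051-c[2])/d[2]
print("ring top",ri,"stud",st,"delta world",st-ri,"in horizontal tool frame fwd/left")
y=yawz(R)+np.pi; e=(st-ri)[:2]; f=np.array([np.cos(y),np.sin(y)]); l=np.array([-f[1],f[0]])
print("fwd",e@f,"left",e@l, "underside z",ri[2]-.013)
```

```text
ring top [0.58788104 0.3564885  0.06677798] stud [0.58964994 0.35746863 0.051     ] delta world [ 0.00176889  0.00098013 -0.01577798] in horizontal tool frame fwd/left
fwd 0.0019942650686826835 left -0.00033546477131047583 underside z 0.053777976550238776
```

Call:
carry_out(increments=[[[0.0043,0,-0.0014,0,0,0,0],[0.0056,0,0.0008,0,0,0,0],[0.0056,0,0.0008,0,0,0,0],[0,0,0,0,0,0,0]]])

```text
time: 21.15
eef_pos: [0.5264, 0.307, 0.0463]
ee_rot: [0.713, 0.249, -0.618, 0.216]
wrist_force: [0.9, 0.4, -3.3]
width: 0.0112
```

Run:
```python
from h import *
rep()
p=shot("wrist","k3",(220,20,420,220),3.5)
```

```text
t 21.15 P [0.5264 0.307  0.0463] rel 0.489 ring [0.5904 0.3588 0.049 ] tilt [0.111  0.0886] F [ 0.9  0.4 -3.3] T [ 0.02 -0.02  0.04] w 0.0112 j6 1.18
```

View pics/k3.png

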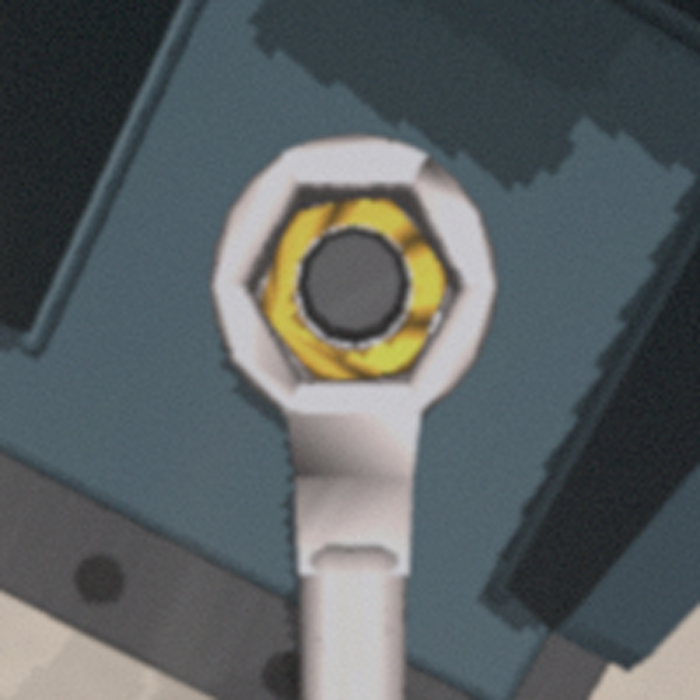

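Call:
carry_out(increments=[[[0.005,0,0.0007,0,0,0,0],[0,0,0,0,0,0,0]]])

```text
time: 21.4
eef_pos: [0.5265, 0.3069, 0.0419]
ee_rot: [0.713, 0.249, -0.618, 0.216]
wrist_force: [-0.9, 0.1, -1.4]
width: 0.0111
```

Call:
carry_out(increments=[[[0,0,0,0,0,0,0],[0,0,0,0,0,0,0],[0,0,0.0007,0,-2,0,0],[0,0,0.0007,0,-2,0,0],[0,0,0.0007,0,-2,0,0],[0,0,0.0007,0,-2,0,0],[0,0,0,0,0,0,0]]], grip_force=25)

```text
time: 22.1
eef_pos: [0.5264, 0.3062, 0.0449]
ee_rot: [0.67, 0.234, -0.665, 0.233]
wrist_force: [-5.5, -2.2, 8.8]
width: 0.0113
```

Run:
```python
from h import *
rep()
p=shot("wrist","k4",(220,20,420,220),3.5)
```

```text
t 22.1 P [0.5264 0.3062 0.0449] rel 0.489 ring [0.5901 0.3578 0.0364] tilt [0.0063 0.0031] F [-5.5 -2.2  8.8] T [0.31 0.03 0.13] w 0.0113 j6 1.24
```

View pics/k4.png

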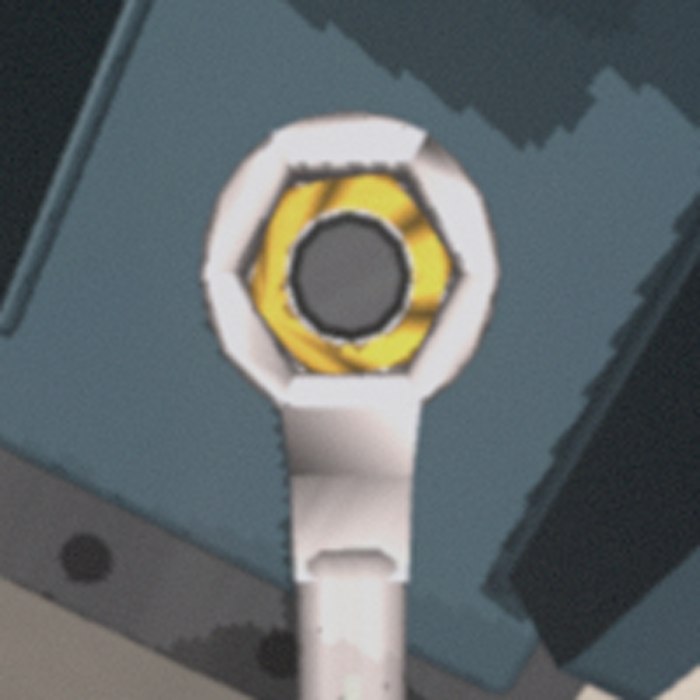

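Call:
carry_out(increments=[[[0.002,0,0,0,0,0,0],[0.002,0,0,0,0,0,0],[0,0,0,0,0,0,0]]])

```text
time: 22.45
eef_pos: [0.5256, 0.3056, 0.0404]
ee_rot: [0.67, 0.234, -0.665, 0.233]
wrist_force: [-6.2, -4.8, 9.1]
width: 0.0113
```

```bash
cat >> h.py <<'E'
def ringw(p):
    im=p["img"][:,:,::-1].copy(); hsv=cv2.cvtColor(im,cv2.COLOR_BGR2HSV)
    m=((hsv[:,:,1]<45)&(hsv[:,:,2]>120)).astype(np.uint8); m[:35]=0;m[125:]=0;m[:,:250]=0;m[:,390:]=0
    k,l,st,c=cv2.connectedComponentsWithStats(m); i=1+np.argmax(st[1:,4]); print("ring box",st[i][:4],"underside x in tool",round((.1294*90/st[i][2])/.948-.1424+.013,4))
E
python3 - <<'E'
from h import *
rep()
p=shot("wrist","k5",(220,20,420,220),3.0); ringw(p)
E
```

```text
t 22.45 P [0.5256 0.3056 0.0404] rel 0.489 ring [0.5894 0.3571 0.0319] tilt [0.0055 0.0027] F [-6.2 -4.8  9.1] T [0.01 0.23 0.08] w 0.0113 j6 1.24
ring box [276  48  88  77] underside x in tool 0.0102
```

Call:
carry_out(increments=[[[0,0,0.0006,0,0,0,0],[0,-0.005,-0.0001,3.5,0,0,0],[0,-0.01,-0.0005,7,0,0,0],[0,-0.01,-0.0005,7,0,0,0],[0,-0.01,-0.0005,7,0,0,0],[0,-0.01,-0.0005,7,0,0,0],[0,-0.01,-0.0005,7,0,0,0],[0,0,0,0,0,0,0]]], grip_force=120)

```text
time: 23.3
eef_pos: [0.5074, 0.3568, 0.0407]
ee_rot: [0.71, 0.001, -0.704, -0.0]
wrist_force: [-3.9, -3.2, 6.9]
width: 0.011
```

Run:
```python
from h import *
rep()
```

```text
t 23.3 P [0.5074 0.3568 0.0407] rel -0.183 ring [0.5894 0.3576 0.0324] tilt [0.0081 0.0023] F [-3.9 -3.2  6.9] T [-0.48 -0.42  0.12] w 0.011 j6 2.0
```

Call:
carry_out(increments=[[[0,-0.0057,-0.0002,4,0,0,0],[0,-0.0057,-0.0002,4,0,0,0],[0,-0.0057,-0.0002,4,0,0,0],[0,-0.0057,-0.0002,4,0,0,0],[0,0,0,0,0,0,0]]])

```text
time: 23.8
eef_pos: [0.5103, 0.3791, 0.0406]
ee_rot: [0.703, -0.097, -0.698, -0.099]
wrist_force: [-4.4, -1.9, 6.3]
width: 0.0111
```

Run:
```python
from h import *
rep()
```

```text
t 23.8 P [0.5103 0.3791 0.0406] rel -0.461 ring [0.5893 0.3573 0.0321] tilt [0.007 0.002] F [-4.4 -1.9  6.3] T [-0.55 -0.29  0.18] w 0.0111 j6 2.31
```

Call:
carry_out(increments=[[[0,-0.0028,-0.0001,2,0,0,0],[0,-0.0028,-0.0001,2,0,0,0],[0,0,0,0,0,0,0]]])

```text
time: 24.1
eef_pos: [0.5119, 0.3842, 0.0406]
ee_rot: [0.699, -0.121, -0.694, -0.123]
wrist_force: [-4.4, -1.4, 6.2]
width: 0.0113
```

Run:
```python
from h import *
rep()
```

```text
t 24.1 P [0.5119 0.3842 0.0406] rel -0.53 ring [0.5892 0.357  0.0321] tilt [0.0066 0.002 ] F [-4.4 -1.4  6.2] T [-0.61 -0.18  0.37] w 0.0113 j6 2.39
```

Call:
carry_out(increments=[[[0,-0.0028,-0.0001,2,0,0,0],[0,-0.0028,-0.0001,2,0,0,0],[0,0,0,0,0,0,0]]])

```text
time: 24.4
eef_pos: [0.5139, 0.3895, 0.0406]
ee_rot: [0.694, -0.145, -0.69, -0.147]
wrist_force: [-4.3, -1.6, 6.7]
width: 0.0111
```

Run:
```python
from h import *
rep();p=shot("wrist","l1",(220,20,420,220),3.0); ringw(p)
```

```text
t 24.4 P [0.5139 0.3895 0.0406] rel -0.6 ring [0.5891 0.357  0.032 ] tilt [0.0063 0.0022] F [-4.3 -1.6  6.7] T [-0.61 -0.15  0.37] w 0.0111 j6 2.46
ring box [274  48  88  77] underside x in tool 0.0102
```

View pics/l1.png

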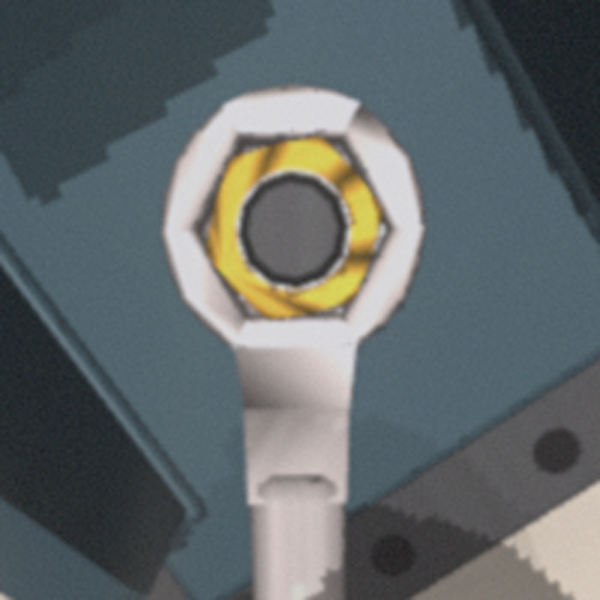

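Call:
carry_out(increments=[[[0,0.0064,0.0006,-4.5,0,0,0],[0,0,0,0,0,0,0],[-0.006,0,0,0,0,0,0],[-0.006,0,0,0,0,0,0],[-0.006,0,0,0,0,0,0],[-0.006,0,0,0,0,0,0],[0,0,0,0,0,0,0]]])

```text
time: 25.15
eef_pos: [0.5099, 0.3831, 0.0629]
ee_rot: [0.698, -0.119, -0.696, -0.121]
wrist_force: [1.0, 0.3, -3.4]
width: 0.0111
```

Run:
```python
from h import *
rep();p=shot("wrist","l2",(220,20,420,220),3.0); ringw(p)
```

```text
t 25.15 P [0.5099 0.3831 0.0629] rel -0.524 ring [0.5874 0.3563 0.0541] tilt [0.0034 0.0026] F [ 1.   0.3 -3.4] T [-0.03  0.01  0.05] w 0.0111 j6 2.38
ring box [278  55  84  70] underside x in tool 0.0168
```

View pics/l2.png

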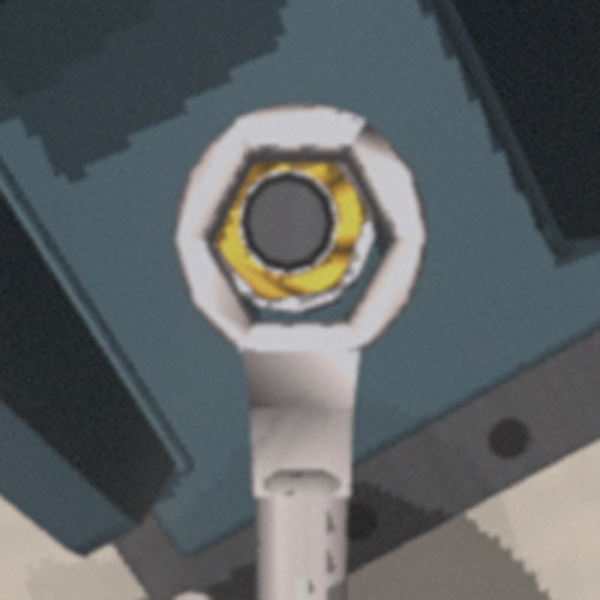

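Run:
```python
from h import *
pi=np.pi
Nn=np.array([.5902,.3576]); r=.0802
pose=lambda y,z:(*(Nn-r*np.array([np.cos(y),np.sin(y)])+.0005*np.array([np.sin(y),-np.cos(y)])),z)
w=[(pose(-.34,.07),pi-.34,1)]
for y in np.linspace(-.34,.721,9)[1:]: w.append((pose(y,.07),pi+y,1))
P,R,s=cur()
P,R=plan(w,0,(P,R)); print(P,yawz(R)-pi)
```

```text
[-0.0077, -0.0025, -0.0045, 0.0, -0.09, 0.16, 0.0],
[0.0, 0.0106, -0.0008, -7.6, 0.0, 0.0, 0.0],
[0.0, 0.0106, -0.0008, -7.6, 0.0, 0.0, 0.0],
[0.0, 0.0106, -0.0007, -7.6, 0.0, 0.0, 0.0],
[0.0, 0.0106, -0.0008, -7.59, 0.0, 0.0, 0.0],
[0.0, 0.0106, -0.0008, -7.6, 0.0, 0.0, 0.0],
[0.0, 0.0106, -0.0008, -7.6, 0.0, 0.0, 0.0],
[0.0, 0.0106, -0.0007, -7.6, 0.0, 0.0, 0.0],
[0.0, 0.0106, -0.0008, -7.6, 0.0, 0.0, 0.0],
[0.53029554 0.30427257 0.07004678] -5.562173600202295
```

Call:
carry_out(increments=[[[-0.0077,-0.0025,-0.0045,0,0,0,0],[0,0.0106,-0.0008,-7.6,0,0,0],[0,0.0106,-0.0008,-7.6,0,0,0],[0,0.0106,-0.0008,-7.6,0,0,0],[0,0.0106,-0.0008,-7.6,0,0,0],[0,0.0106,-0.0008,-7.6,0,0,0],[0,0.0106,-0.0008,-7.6,0,0,0],[0,0.0106,-0.0008,-7.6,0,0,0],[0,0.0106,-0.0008,-7.6,0,0,0],[0,0,0,0,2.7,0,0],[0,0,0,0,2.8,0,0],[0,0,0,0,0,0,0]]])

```text
time: 26.4
eef_pos: [0.5297, 0.3038, 0.0695]
ee_rot: [0.693, 0.261, -0.629, 0.237]
wrist_force: [-0.7, -0.4, -3.3]
width: 0.0111
```

Run:
```python
from h import *
rep();p=shot("wrist","m1",(220,20,420,220),3.5); ringw(p)
```

```text
t 26.4 P [0.5297 0.3038 0.0695] rel 0.537 ring [0.5912 0.3587 0.0686] tilt [0.0732 0.0647] F [-0.7 -0.4 -3.3] T [-0.11  0.07 -0.01] w 0.0111 j6 1.14
ring box [278  55  84  70] underside x in tool 0.0168
```

View pics/m1.png

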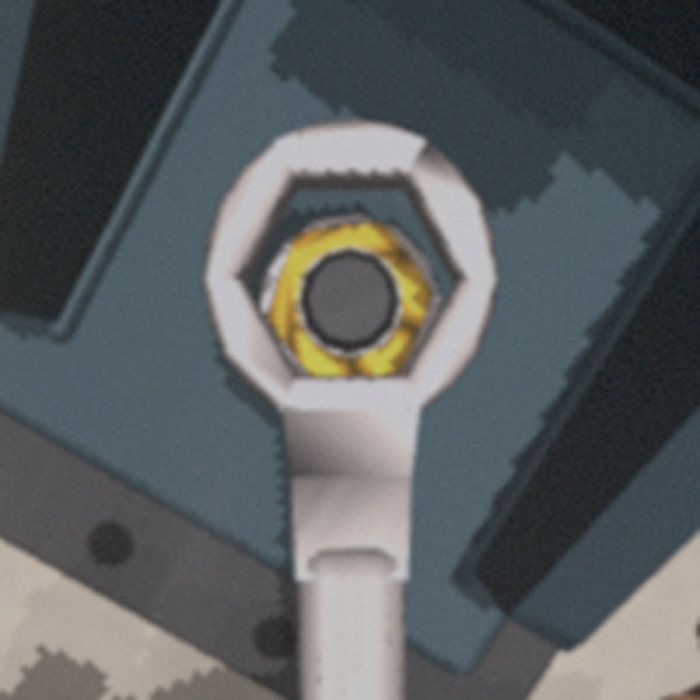

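```bash
cat >> h.py <<'E'
def off2(p,P,R,st,ri,x0,y0,sc,topx):
    u=lambda q:(x0+(q[0]+.5)/sc-.5,y0+(q[1]+.5)/sc-.5)
    b=P+R.apply(tool_pt(u(ri),topx,p)); q=u(st)
    d=R.apply(CT["A"].T@np.array([(q[0]-p["cx"])/p["fx"],(q[1]-p["cy"])/p["fy"],1])); c=P+R.apply(CT["t"]); a=c+d*(.051-c[2])/d[2]
    y=yawz(R)+np.pi; e=(a-b)[:2]; f=np.array([np.cos(y),np.sin(y)]); l=np.array([-f[1],f[0]])
    print("stud",a.round(4),"ringtop",b.round(4),"fwd",(e@f).round(4),"right",(-e@l).round(4),"underside z",(b[2]-.013).round(4))
E
python3 - <<'E'
from h import *
P,R,s=cur(); p=cams.get_image("wrist")
off2(p,P,R,(350,299),(350,277),220,20,3.5,.0038)
E
```

```text
stud [0.59   0.3579 0.051 ] ringtop [0.5908 0.3585 0.074 ] fwd -0.001 right -0.0001 underside z 0.061
```

Call:
carry_out(increments=[[[0.005,0,0.0015,0,0,0,0],[0.005,0,0.0005,0,0,0,0],[0.004,0,0.0004,0,0,0,0],[0,0,0,0,0,0,0],[0,0,0,0,0,0,0]]])

```text
time: 27.0
eef_pos: [0.5298, 0.3037, 0.0553]
ee_rot: [0.694, 0.262, -0.628, 0.237]
wrist_force: [0.4, 0.2, -3.0]
width: 0.011
```

Run:
```python
from h import *
rep();p=shot("wrist","m2",(220,20,420,220),3.9); ringw(p)
```

```text
t 27.0 P [0.5298 0.3037 0.0553] rel 0.538 ring [0.5913 0.3586 0.0545] tilt [0.0743 0.0651] F [ 0.4  0.2 -3. ] T [-0.08  0.08  0.03] w 0.011 j6 1.14
ring box [278  54  84  71] underside x in tool 0.0168
```

View pics/m2.png

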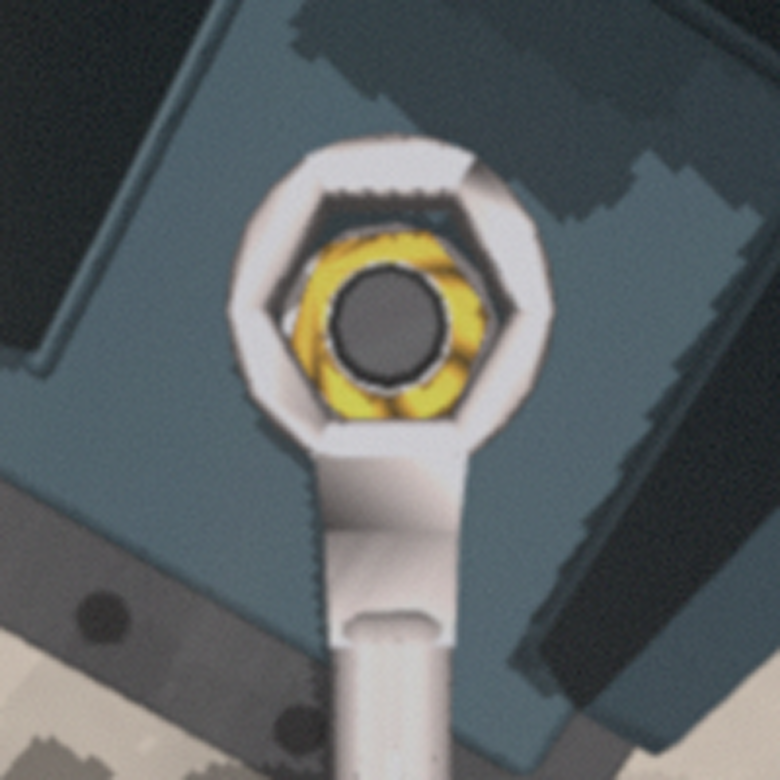

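Run:
```python
from h import *
P,R,s=cur(); p=cams.get_image("wrist")
off2(p,P,R,(388,326),(391,308),220,20,3.9,.0038)
```

```text
stud [0.5895 0.3576 0.051 ] ringtop [0.5907 0.3581 0.0599] fwd -0.0013 right -0.0004 underside z 0.0469
```

Call:
carry_out(increments=[[[0,-0.0004,0.0014,0,0,0,0],[0.004,0,0.0004,0,0,0,0],[0.004,0,0.0004,0,0,0,0],[0.004,0,0.0004,0,0,0,0],[0,0,0,0,0,0,0]]])

```text
time: 27.6
eef_pos: [0.5287, 0.3031, 0.043]
ee_rot: [0.694, 0.262, -0.628, 0.237]
wrist_force: [-0.2, 1.3, -2.5]
width: 0.0109
```

Run:
```python
from h import *
rep();p=shot("wrist","m3",(220,20,420,220),3); ringw(p)
```

```text
t 27.6 P [0.5287 0.3031 0.043 ] rel 0.537 ring [0.5902 0.358  0.0422] tilt [0.0751 0.0655] F [-0.2  1.3 -2.5] T [ 0.06 -0.05  0.03] w 0.0109 j6 1.14
ring box [278  54  84  71] underside x in tool 0.0168
```

View pics/m3.png

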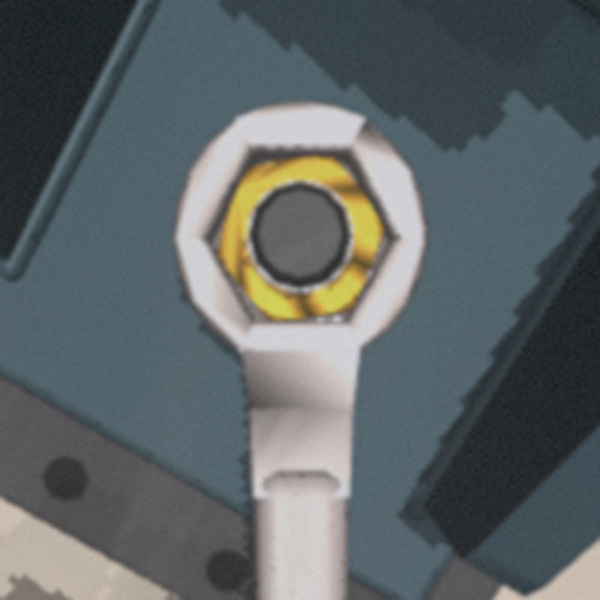

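Call:
carry_out(increments=[[[0.004,0,0.0004,0,0,0,0],[0,0,0,0,0,0,0]]])

```text
time: 27.85
eef_pos: [0.5287, 0.3031, 0.0392]
ee_rot: [0.694, 0.262, -0.628, 0.237]
wrist_force: [-0.4, 0.0, -0.7]
width: 0.0114
```

Call:
carry_out(increments=[[[0,0,0,0,0,0,0],[0,0,0,0,0,0,0],[0,0,0.0007,0,-1.9,0,0],[0,0,0.0007,0,-1.9,0,0],[0,0,0.0007,0,-1.7,0,0],[0,0,0,0,0,0,0]]], grip_force=25)

```text
time: 28.45
eef_pos: [0.5286, 0.3024, 0.0413]
ee_rot: [0.664, 0.25, -0.659, 0.25]
wrist_force: [-3.6, -2.0, 6.7]
width: 0.0109
```

Run:
```python
from h import *
rep();p=shot("wrist","m4",(220,20,420,220),3); ringw(p)
```

```text
t 28.45 P [0.5286 0.3024 0.0413] rel 0.538 ring [0.5897 0.357  0.0328] tilt [0.0053 0.0027] F [-3.6 -2.   6.7] T [ 0.37 -0.09  0.09] w 0.0109 j6 1.18
ring box [276  49  87  76] underside x in tool 0.0118
```

Call:
carry_out(increments=[[[0,0,0.0004,0,0,0,0],[0,-0.005,-0.0001,3.5,0,0,0],[0,-0.01,-0.0005,7,0,0,0],[0,-0.01,-0.0005,7,0,0,0],[0,-0.01,-0.0005,7,0,0,0],[0,-0.01,-0.0005,7,0,0,0],[0,-0.01,-0.0005,7,0,0,0],[0,-0.01,-0.0005,7,0,0,0],[0,0,0,0,0,0,0]]], grip_force=120)

```text
time: 29.4
eef_pos: [0.5067, 0.3632, 0.0405]
ee_rot: [0.709, -0.024, -0.705, -0.027]
wrist_force: [0.8, 4.0, -0.6]
width: 0.0111
```

Run:
```python
from h import *
rep()
```

```text
t 29.4 P [0.5067 0.3632 0.0405] rel -0.256 ring [0.5885 0.358  0.032 ] tilt [0.0061 0.0041] F [ 0.8  4.  -0.6] T [ 0.6  -0.31  0.27] w 0.0111 j6 2.08
```

Call:
carry_out(increments=[[[0,-0.0057,-0.0002,4,0,0,0],[0,-0.0028,-0.0001,2,0,0,0],[0,-0.0028,-0.0001,2,0,0,0],[0,0,0,0,0,0,0]]])

```text
time: 29.8
eef_pos: [0.5081, 0.3733, 0.0398]
ee_rot: [0.705, -0.073, -0.702, -0.076]
wrist_force: [2.0, 4.8, -1.9]
width: 0.0112
```

Run:
```python
from h import *
rep()
```

```text
t 29.8 P [0.5081 0.3733 0.0398] rel -0.394 ring [0.5884 0.3568 0.0311] tilt [0.0047 0.0036] F [ 2.   4.8 -1.9] T [ 0.83 -0.24  0.45] w 0.0112 j6 2.23
```

Call:
carry_out(increments=[[[0,-0.0028,-0.0001,2,0,0,0],[0,-0.0028,-0.0001,2,0,0,0],[0,0,0,0,0,0,0]]])

```text
time: 30.1
eef_pos: [0.5094, 0.3786, 0.0396]
ee_rot: [0.701, -0.097, -0.699, -0.1]
wrist_force: [-0.2, 5.5, -1.9]
width: 0.011
```

Run:
```python
from h import *
rep()
p=shot("wrist","n1",(220,20,420,220),3); ringw(p)
```

```text
t 30.1 P [0.5094 0.3786 0.0396] rel -0.464 ring [0.5883 0.3566 0.0309] tilt [0.0041 0.0035] F [-0.2  5.5 -1.9] T [ 0.95 -0.24  0.52] w 0.011 j6 2.31
ring box [274  46  90  79] underside x in tool 0.0071
```

View pics/n1.png

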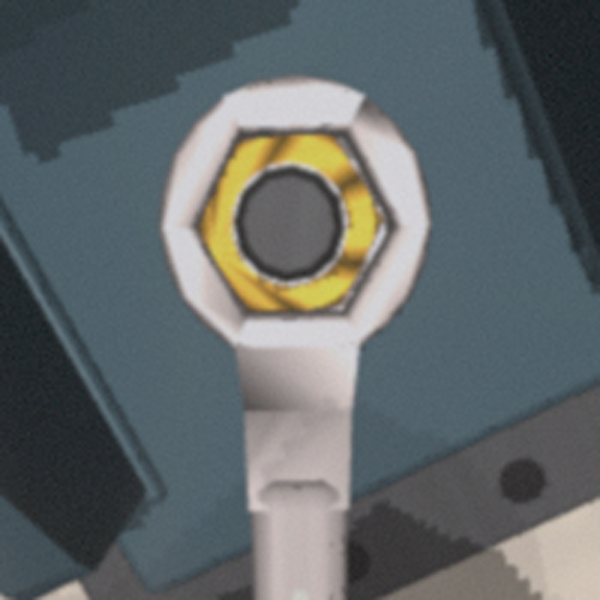

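Run:
```python
from h import *
L=[("h4",(392,305)),("i2",(298,237)),("j1",(350,275)),("j2",(301,236)),("j3",(301,236)),("k1",(350,276)),("k4",(350,274)),("l1",(294,230)),("l2",(289,222)),("m1",(350,299)),("m3",(300,233)),("n1",(289,223))]
sc={"h4":3.9,"i2":3,"j1":3.5,"j2":3,"j3":3,"k1":3.5,"k4":3.5,"l1":3,"l2":3,"m1":3.5,"m3":3,"n1":3}
out=[]
for n,c in L:
    im=cv2.imread(f"pics/{n}.png"); g=im
    # detect stud radius: rough scaling
    w=cv2.warpPolar(im,(int(32*sc[n]),360),c,32*sc[n],cv2.INTER_LINEAR)
    w=cv2.rotate(w,cv2.ROTATE_90_COUNTERCLOCKWISE); w=cv2.resize(w,(760,96)); w=w[:75]
    cv2.putText(w,n,(2,14),0,.5,(255,255,255),1); out.append(w)
h=len(out)//2
cv2.imwrite("pics/pol1.png",np.vstack(out[:6])); cv2.imwrite("pics/pol2.png",np.vstack(out[6:]))
```

```text
(no output)
```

View pics/pol1.png

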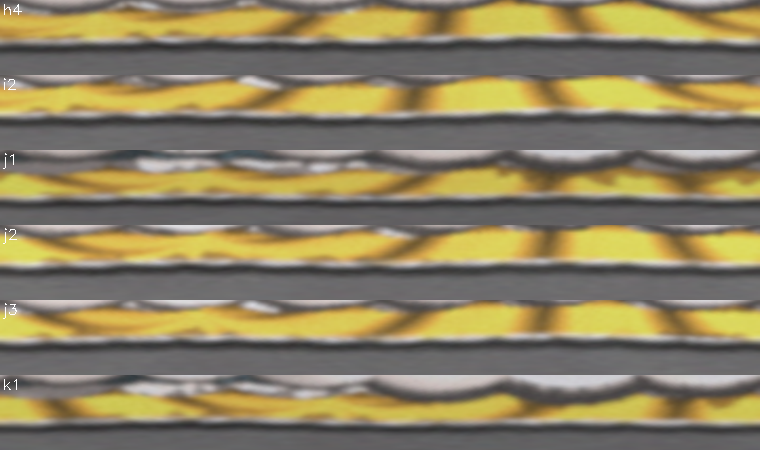

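View pics/pol2.png

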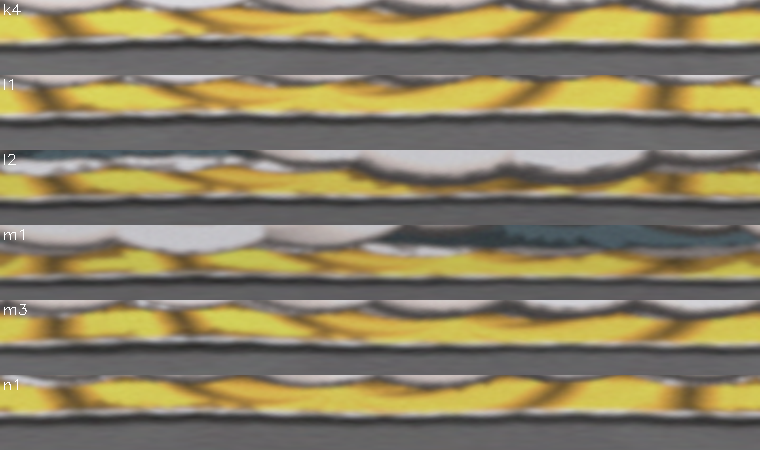

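Run:
```python
from h import *
# auto center on stud: dark gray circle inside; hough
sc={"h4":3.9,"i1":3,"i2":3,"j1":3.5,"j2":3,"j3":3,"k1":3.5,"k3":3.5,"k4":3.5,"k5":3,"l1":3,"l2":3,"m2":3.9,"m3":3,"m4":3,"n1":3}
rel=dict(h4=.150,i1=-.032,i2=-.639,j1=.486,j2=.486,j3=-.637,k1=.488,k3=.489,k4=.489,k5=.489,l1=-.6,l2=-.524,m2=.538,m3=.537,m4=.538,n1=-.464)
prof={}
for n in sc:
    im=cv2.imread(f"pics/{n}.png"); hsv=cv2.cvtColor(im,cv2.COLOR_BGR2HSV)
    yel=((hsv[:,:,1]>110)&(hsv[:,:,0]>12)&(hsv[:,:,0]<35)).astype(np.uint8)
    cs,_=cv2.findContours(yel,cv2.RETR_CCOMP,cv2.CHAIN_APPROX_NONE)
    # stud: hole; use circle fit of non-yellow inside hull
    hull=cv2.convexHull(np.vstack([c for c in cs if len(c)>30])); m=np.zeros_like(yel); cv2.fillPoly(m,[hull],1)
    hole=cv2.morphologyEx((m&(1-yel)),cv2.MORPH_OPEN,np.ones((9,9))); k,l,st,ce=cv2.connectedComponentsWithStats(hole); i=1+np.argmax(st[1:,4]); c=ce[i]; r=np.sqrt(st[i,4]/np.pi)
    w=cv2.warpPolar(im,(int(r*1.6),720),tuple(c),r*1.6,cv2.INTER_LINEAR)
    a=w[:,int(r*1.2):int(r*1.4)].astype(float).mean(1)[:,1]; a=a-cv2.GaussianBlur(np.r_[a,a,a][:,None],(0,0),60)[720:1440,0]; prof[n]=cv2.GaussianBlur(np.r_[a,a,a][:,None],(0,0),4)[720:1440,0]
ref=prof["h4"]; base=None
for n in sc:
    cc=np.fft.ifft(np.fft.fft(prof[n])*np.conj(np.fft.fft(ref))).real/np.linalg.norm(ref)/np.linalg.norm(prof[n])
    k=np.argmax(cc); alt=np.argmax(np.where(np.abs((np.arange(720)-k+360)%720-360)>60,cc,-9))
    sh=np.radians(k/2); nut=rel[n]-sh
    nut0=rel["h4"]
    print(n,"c",cc[k].round(2),"shift",k/2,"alt",alt/2,cc[alt].round(2),"turned",round(float((nut0-nut)),3))
```

```text
h4 c 1.0 shift 0.0 alt 63.0 0.81 turned 0.0
i1 c 1.0 shift 350.0 alt 53.5 0.81 turned 6.291
i2 c 1.0 shift 347.0 alt 50.5 0.82 turned 6.845
j1 c 0.89 shift 53.0 alt 349.0 0.78 turned 0.589
j2 c 0.96 shift 51.5 alt 349.0 0.79 turned 0.563
j3 c 0.97 shift 49.0 alt 346.0 0.79 turned 1.642
k1 c 0.87 shift 115.0 alt 52.0 0.72 turned 1.669
k3 c 0.97 shift 115.5 alt 51.5 0.81 turned 1.677
k4 c 0.98 shift 114.0 alt 50.5 0.82 turned 1.651
k5 c 0.98 shift 113.5 alt 50.5 0.82 turned 1.642
l1 c 0.97 shift 108.5 alt 45.5 0.81 turned 2.644
l2 c 0.69 shift 112.0 alt 176.5 0.53 turned 2.629
m2 c 0.98 shift 174.5 alt 112.0 0.82 turned 2.658
m3 c 0.97 shift 174.0 alt 112.0 0.85 turned 2.65
m4 c 0.99 shift 173.0 alt 110.5 0.81 turned 2.631
n1 c 0.98 shift 119.0 alt 56.0 0.81 turned 2.691
```

Call:
carry_out(increments=[[[0,-0.0043,-0.0002,3,0,0,0],[0,-0.0043,-0.0002,3,0,0,0],[0,-0.0043,-0.0002,3,0,0,0],[0,0,0,0,0,0,0]]])

```text
time: 30.55
eef_pos: [0.5139, 0.3909, 0.0396]
ee_rot: [0.691, -0.151, -0.689, -0.154]
wrist_force: [-1.0, 6.5, -1.6]
width: 0.0107
```

```bash
cat > nutang.py <<'E'
from h import *
def nutang(p,rel):
    def prof(im):
        im=np.ascontiguousarray(im)
        hsv=cv2.cvtColor(im,cv2.COLOR_BGR2HSV)
        yel=((hsv[:,:,1]>110)&(hsv[:,:,0]>12)&(hsv[:,:,0]<35)).astype(np.uint8)
        cs,_=cv2.findContours(yel,cv2.RETR_CCOMP,cv2.CHAIN_APPROX_NONE)
        hull=cv2.convexHull(np.vstack([c for c in cs if len(c)>30])); m=np.zeros_like(yel); cv2.fillPoly(m,[hull],1)
        hole=cv2.morphologyEx((m&(1-yel)),cv2.MORPH_OPEN,np.ones((9,9))); k,l,st,ce=cv2.connectedComponentsWithStats(hole); i=1+np.argmax(st[1:,4]); c=ce[i]; r=np.sqrt(st[i,4]/np.pi)
        w=cv2.warpPolar(im,(int(r*1.6),720),tuple(c),r*1.6,cv2.INTER_LINEAR)
        a=w[:,int(r*1.2):int(r*1.4)].astype(float).mean(1)[:,1]; a=a-cv2.GaussianBlur(np.r_[a,a,a][:,None],(0,0),60)[720:1440,0]; return cv2.GaussianBlur(np.r_[a,a,a][:,None],(0,0),4)[720:1440,0]
    ref=prof(cv2.imread("pics/h4.png"))
    im=cv2.resize(p["img"][20:220,220:420,::-1],None,fx=3.5,fy=3.5,interpolation=cv2.INTER_CUBIC)
    q=prof(im); cc=np.fft.ifft(np.fft.fft(q)*np.conj(np.fft.fft(ref))).real/np.linalg.norm(ref)/np.linalg.norm(q)
    k=np.argmax(cc); print("nut: corr",cc[k].round(2),"shift",k/2,"mod60",(k/2)%60,"turned",round(float((.150-rel+np.radians(k/2))%(2*np.pi)),3))
def go(name):
    P,R,s=rep(); y=yawz(R)+np.pi; rel=(y-YS+np.pi)%(2*np.pi)-np.pi
    p=shot("wrist",name,(220,20,420,220),3.0); ringw(p); nutang(p,rel); return p
E
python3 -c "
from nutang import *
go('o1')"
```

```text
t 30.55 P [0.5139 0.3909 0.0396] rel -0.62 ring [0.5884 0.3569 0.0308] tilt [0.0036 0.0036] F [-1.   6.5 -1.6] T [1.1  0.   0.73] w 0.0107 j6 2.48
ring box [272  46  90  79] underside x in tool 0.0071
nut: corr 0.97 shift 110.0 mod60 50.0 turned 2.69
```

Call:
carry_out(increments=[[[0,-0.0028,-0.0001,2,0,0,0],[0,-0.0028,-0.0001,2,0,0,0],[0,0,0,0,0,0,0]]])

```text
time: 30.9
eef_pos: [0.5162, 0.3956, 0.0395]
ee_rot: [0.685, -0.175, -0.684, -0.178]
wrist_force: [-1.3, 6.2, -1.0]
width: 0.0109
```

```bash
python3 -c "
from nutang import *
go('o2')"
```

```text
t 30.9 P [0.5162 0.3956 0.0395] rel -0.689 ring [0.5882 0.3565 0.0306] tilt [0.0029 0.0031] F [-1.3  6.2 -1. ] T [1.01 0.1  0.84] w 0.0109 j6 2.55
ring box [271  46  90  79] underside x in tool 0.0071
nut: corr 0.97 shift 106.0 mod60 46.0 turned 2.689
```

View pics/o2.png

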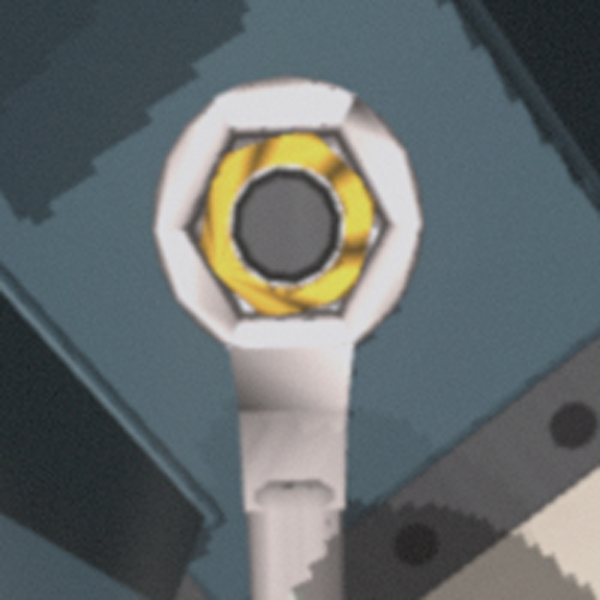

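Call:
carry_out(increments=[[[0,-0.0028,-0.0001,2,0,0,0],[0,-0.0028,-0.0001,2,0,0,0],[0,0,0,0,0,0,0]]])

```text
time: 31.25
eef_pos: [0.5187, 0.4002, 0.0394]
ee_rot: [0.679, -0.199, -0.678, -0.201]
wrist_force: [-2.2, 5.9, -0.7]
width: 0.0107
```

```bash
python3 -c "
from nutang import *
go('o3')"
```

```text
t 31.25 P [0.5187 0.4002 0.0394] rel -0.758 ring [0.5878 0.3563 0.0304] tilt [0.0019 0.0025] F [-2.2  5.9 -0.7] T [0.94 0.29 1.  ] w 0.0107 j6 2.63
ring box [269  45  91  80] underside x in tool 0.0056
nut: corr 0.97 shift 102.0 mod60 42.0 turned 2.688
```

View pics/o3.png

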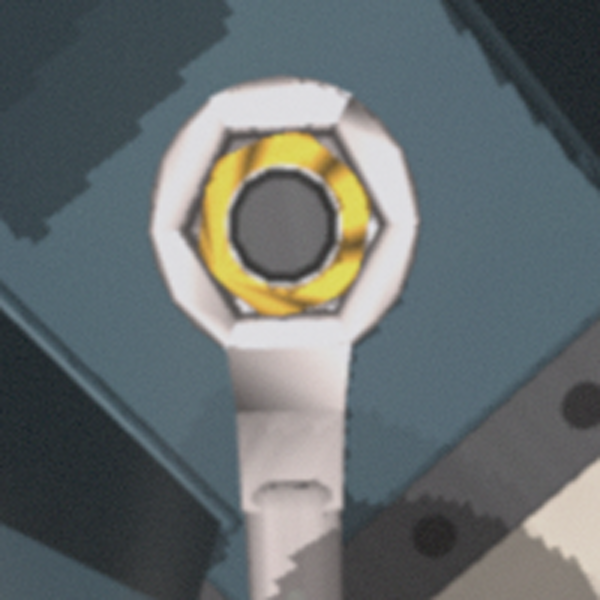

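Call:
carry_out(increments=[[[0,-0.002,0,0,0,0,0],[0,-0.002,0,0,0,0,0],[0,0,0,0,0,0,0]]])

```text
time: 31.6
eef_pos: [0.5194, 0.4017, 0.0385]
ee_rot: [-0.677, 0.201, 0.679, 0.199]
wrist_force: [-5.4, -0.5, 2.0]
width: 0.0112
```

```bash
python3 -c "
from nutang import *
go('o4')"
```

```text
t 31.6 P [0.5194 0.4017 0.0385] rel -0.759 ring [0.5884 0.3576 0.0294] tilt [-0.0028 -0.0019] F [-5.4 -0.5  2. ] T [-0.18  0.87  0.67] w 0.0112 j6 2.63
ring box [272  44  91  81] underside x in tool 0.0056
nut: corr 0.96 shift 102.5 mod60 42.5 turned 2.697
```

View pics/o4.png

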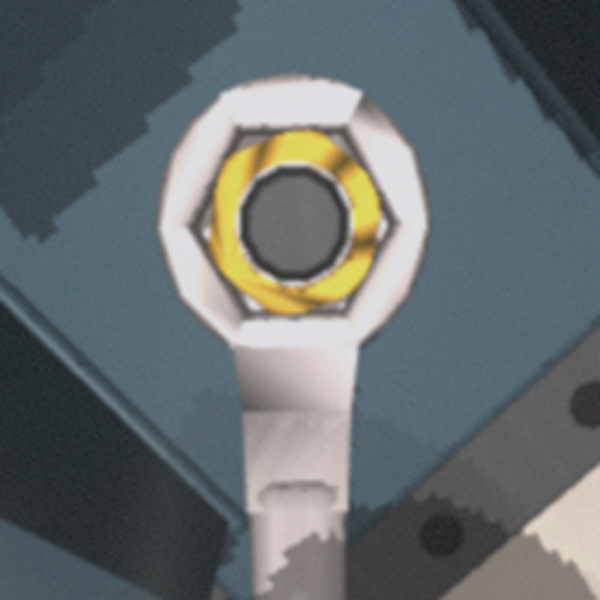

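Call:
carry_out(increments=[[[0,-0.002,0,0,0,0,0],[0,-0.002,0,0,0,0,0],[0,0,0,0,0,0,0]]])

```text
time: 31.95
eef_pos: [0.5212, 0.4047, 0.0383]
ee_rot: [-0.676, 0.203, 0.679, 0.201]
wrist_force: [-5.4, -3.4, 0.5]
width: 0.0111
```

```bash
python3 -c "
from nutang import *
go('o5')"
```

```text
t 31.95 P [0.5212 0.4047 0.0383] rel -0.762 ring [0.59   0.3604 0.0291] tilt [-0.0044 -0.0019] F [-5.4 -3.4  0.5] T [-0.81  0.56 -0.43] w 0.0111 j6 2.64
ring box [279  44  92  81] underside x in tool 0.0041
nut: corr 0.95 shift 102.0 mod60 42.0 turned 2.693
```

Run:
```python
from h import *
p=shot("wrist","o6",(265,35,385,135),6.6)
```

```text
(no output)
```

View pics/o6.png

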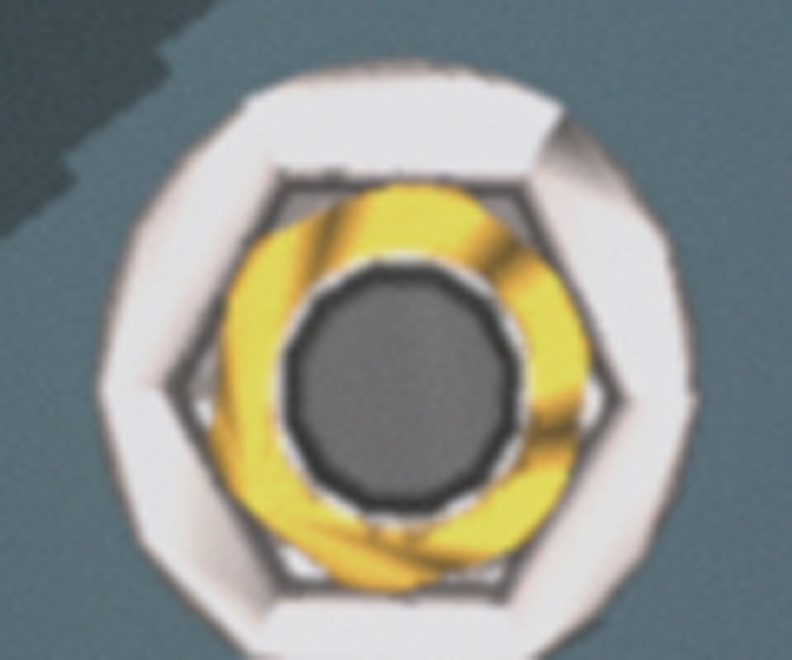

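Call:
carry_out(increments=[[[0,0.0035,0,0,0,0,0],[0,0.0078,-0.0004,-5.5,0,0,0],[0,0.0074,-0.0004,-5.2,0,0,0],[0,0,0,0,0,0,0]]])

```text
time: 32.45
eef_pos: [0.5131, 0.3889, 0.0385]
ee_rot: [-0.693, 0.137, 0.694, 0.138]
wrist_force: [-4.2, 2.8, -1.7]
width: 0.0109
```

```bash
python3 -c "
from nutang import *
go('q1')"
```

```text
t 32.45 P [0.5131 0.3889 0.0385] rel -0.575 ring [0.5891 0.3582 0.0294] tilt [-0.001   0.0009] F [-4.2  2.8 -1.7] T [0.36 0.76 0.24] w 0.0109 j6 2.43
ring box [275  46  91  79] underside x in tool 0.0056
nut: corr 0.97 shift 112.5 mod60 52.5 turned 2.689
```

View pics/q1.png

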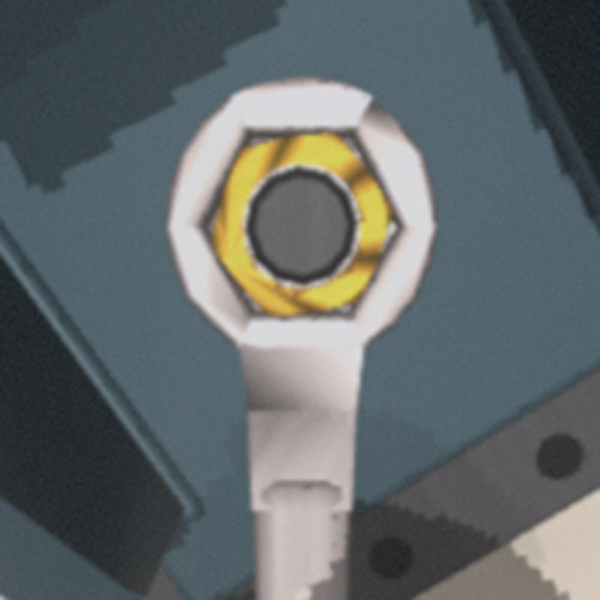

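Call:
carry_out(increments=[[[-0.002,0,0.0006,0,0,0,0],[-0.004,0,0,0,0,0,0],[-0.006,0,0,0,0,0,0],[-0.006,0,0,0,0,0,0],[-0.01,0,0,0,0,0,0],[-0.01,0,0,0,0,0,0],[-0.012,0,0,0,0,0,0],[0,0,0,0,0,0,0]]])

```text
time: 33.3
eef_pos: [0.516, 0.3909, 0.0928]
ee_rot: [0.696, -0.136, -0.691, -0.14]
wrist_force: [0.1, 0.2, -3.6]
width: 0.0112
```

```bash
python3 -c "
from nutang import *
p=go('q2')
save(p['img'],'q2f')"
```

```text
t 33.3 P [0.516  0.3909 0.0928] rel -0.576 ring [0.5919 0.3602 0.0842] tilt [0.0079 0.0044] F [ 0.1  0.2 -3.6] T [ 0.04 -0.03 -0.  ] w 0.0112 j6 2.44
ring box [277  46  90  79] underside x in tool 0.0071
nut: corr 0.85 shift 113.5 mod60 53.5 turned 2.707
```

View pics/q2f.png

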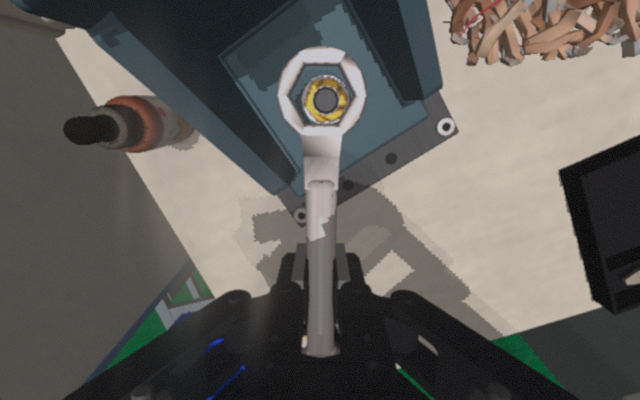

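Run:
```python
from h import *
im=cv2.imread("pics/q2f.png")[:,:,::-1]
save(im,"q2z",(295,70,355,130),12)
```

```text
(no output)
```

View pics/q2z.png

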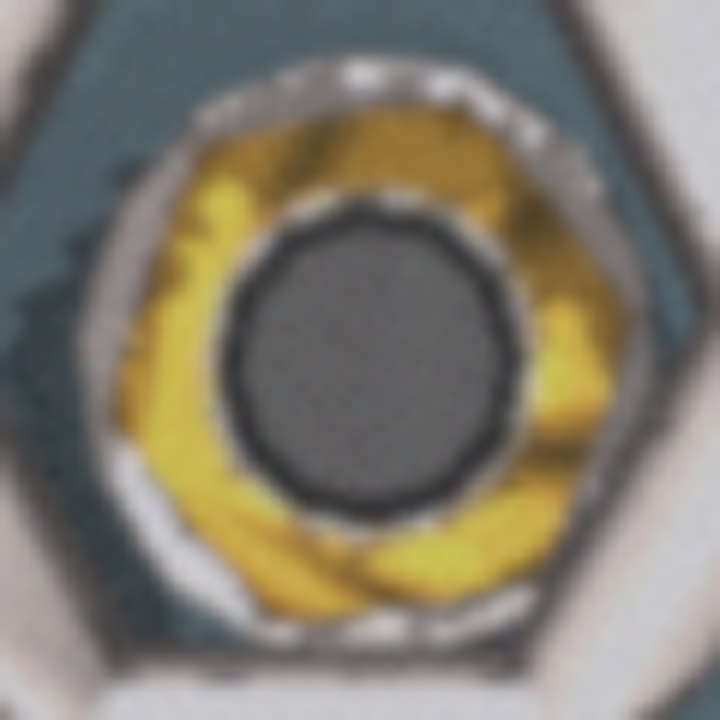

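Run:
```python
from h import *
pi=np.pi
plan([((.47,.37,.17),pi-.25,3),((.43,.22,.17),pi+.85,8)],0)
```

```text
[-0.0263, 0.0119, 0.0112, -2.71, -0.09, 0.1, 0.0],
[-0.0263, 0.0114, 0.0118, -2.71, -0.09, 0.1, 0.0],
[-0.0262, 0.0109, 0.0124, -2.71, -0.08, 0.1, 0.0],
[0.0, 0.0194, 0.0002, -7.88, 0.0, 0.0, 0.0],
[0.0, 0.0192, 0.0029, -7.88, 0.0, 0.0, 0.0],
[0.0, 0.0186, 0.0055, -7.87, 0.0, 0.0, 0.0],
[0.0, 0.0177, 0.0079, -7.88, 0.0, 0.0, 0.0],
[0.0, 0.0165, 0.0104, -7.88, 0.0, 0.0, 0.0],
[0.0, 0.0148, 0.0124, -7.88, 0.0, 0.0, 0.0],
[0.0, 0.0131, 0.0144, -7.88, 0.0, 0.0, 0.0],
[0.0, 0.0109, 0.0161, -7.87, 0.0, -0.01, 0.0],
```

Call:
carry_out(increments=[[[-0.0263,0.0119,0.0112,-2.7,-0.09,0.1,0],[-0.0263,0.0114,0.0118,-2.7,-0.09,0.1,0],[-0.0263,0.011,0.0124,-2.7,-0.09,0.1,0],[0,0.0194,0.0002,-7.9,0,0,0],[0,0.0192,0.003,-7.9,0,0,0],[0,0.0186,0.0055,-7.9,0,0,0],[0,0.0177,0.008,-7.9,0,0,0],[0,0.0165,0.0104,-7.9,0,0,0],[0,0.0148,0.0124,-7.9,0,0,0],[0,0.013,0.0144,-7.9,0,0,0],[0,0.011,0.016,-7.9,0,0,0],[0,0,0,0,0,0,0]]])

```text
time: 34.55
eef_pos: [0.4283, 0.218, 0.168]
ee_rot: [-0.642, -0.292, 0.646, -0.292]
wrist_force: [-0.1, 0.5, -4.0]
width: 0.0112
```

Run:
```python
from h import *
pi=np.pi
rep()
plan([((.432,.0755,.12),pi+1.65,7)],0)
```

```text
t 34.55 P [0.4283 0.218  0.168 ] rel 0.667 ring [0.4818 0.28   0.1586] tilt [-0.0044 -0.0023] F [-0.1  0.5 -4. ] T [ 0.01  0.03 -0.01] w 0.0112 j6 0.95
[0.0069, 0.0138, 0.0149, -6.54, 0.03, 0.03, 0.0],
[0.0069, 0.012, 0.0164, -6.53, 0.03, 0.03, 0.0],
[0.0069, 0.0101, 0.0177, -6.54, 0.03, 0.03, 0.0],
[0.0069, 0.008, 0.0187, -6.53, 0.03, 0.03, 0.0],
[0.0069, 0.0058, 0.0196, -6.54, 0.03, 0.03, 0.0],
[0.0069, 0.0036, 0.02, -6.54, 0.03, 0.03, 0.0],
[0.0068, 0.0012, 0.0203, -6.53, 0.03, 0.02, 0.0],
```

Call:
carry_out(increments=[[[0.007,0.0138,0.015,-6.5,0,0,0],[0.007,0.012,0.0164,-6.5,0,0,0],[0.007,0.01,0.0177,-6.5,0,0,0],[0.007,0.008,0.0187,-6.5,0,0,0],[0.007,0.0058,0.0196,-6.5,0,0,0],[0.007,0.0036,0.02,-6.5,0,0,0],[0.007,0.0012,0.0203,-6.5,0,0,0],[0,0,0,0,0,0,0],[0,0,0,0,0,0,0]]])

```text
time: 35.45
eef_pos: [0.4327, 0.0773, 0.1198]
ee_rot: [0.481, 0.518, -0.483, 0.517]
wrist_force: [-0.4, 0.8, -3.2]
width: 0.0111
```

Run:
```python
from h import *
P,R,s=rep(); print("psi",yawz(R)-np.pi)
p=shot("wrist","r1"); ringw(p)
pts(p,["tray_bay"])
```

```text
t 35.45 P [0.4327 0.0773 0.1198] rel 1.459 ring [0.4261 0.1589 0.1107] tilt [-0.0033 -0.001 ] F [-0.4  0.8 -3.2] T [-0.01  0.02 -0.01] w 0.0111 j6 -0.15
psi -4.639998569594356
ring box [276  46  91  79] underside x in tool 0.0056
tray_bay [318.4 194.5] 0.92 [0.4306 0.0756 0.004 ]
```

View pics/r1.png

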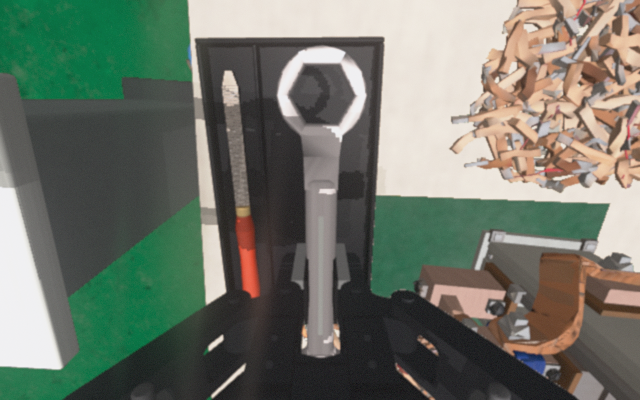

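Call:
carry_out(increments=[[[0.02,-0.0005,0.0008,0,0,0,0],[0.025,-0.0005,0.0008,0,0,0,0],[0.025,0,0,0,0,0,0],[0.018,0,0,0,0,0,0],[0.008,0,0,0,0,0,0],[0,0,0,0,0,0,0]]])

```text
time: 36.15
eef_pos: [0.4308, 0.0758, 0.0232]
ee_rot: [0.479, 0.52, -0.482, 0.518]
wrist_force: [0.4, 1.1, -2.5]
width: 0.0108
```

Run:
```python
from h import *
P,R,s=rep()
p=shot("wrist","r2"); ringw(p)
```

```text
t 36.15 P [0.4308 0.0758 0.0232] rel 1.463 ring [0.4239 0.1574 0.0142] tilt [-0.005  -0.0013] F [ 0.4  1.1 -2.5] T [ 0.03  0.04 -0.02] w 0.0108 j6 -0.16
ring box [277  46  90  79] underside x in tool 0.0071
```

View pics/r2.png

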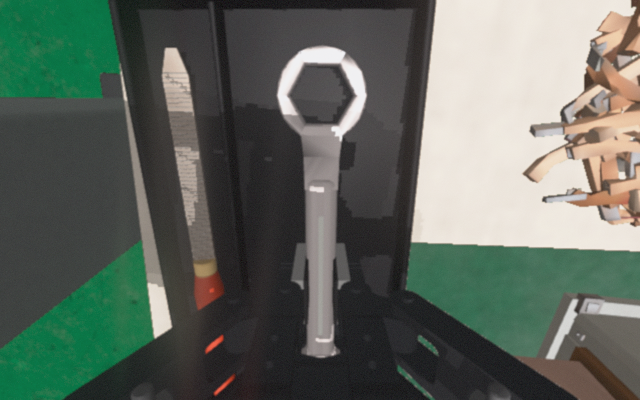

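Call:
carry_out(increments=[[[0.004,0,0,0,0,0,0],[0.003,0,0,0,0,0,0],[0.002,0,0,0,0,0,0],[0.001,0,0,0,0,0,0],[0,0,0,0,0,0,0]]])

```text
time: 36.7
eef_pos: [0.4313, 0.0751, 0.0138]
ee_rot: [0.48, 0.519, -0.482, 0.518]
wrist_force: [0.1, 0.1, -3.1]
width: 0.0112
```

Run:
```python
from h import *
rep()
```

```text
t 36.7 P [0.4313 0.0751 0.0138] rel 1.463 ring [0.4245 0.1567 0.0047] tilt [-0.0032 -0.0015] F [ 0.1  0.1 -3.1] T [-0.05 -0.03 -0.01] w 0.0112 j6 -0.16
```

Call:
carry_out(increments=[[[0.001,0,0,0,0,0,0],[0.001,0,0,0,0,0,0],[0,0,0,0,0,0,0]]])

```text
time: 37.0
eef_pos: [0.4316, 0.0751, 0.0129]
ee_rot: [0.479, 0.519, -0.482, 0.518]
wrist_force: [-4.7, 0.8, 9.2]
width: 0.0114
```

Run:
```python
from h import *
rep()
```

```text
t 37.0 P [0.4316 0.0751 0.0129] rel 1.463 ring [0.4248 0.1567 0.0038] tilt [-0.004  -0.0016] F [-4.7  0.8  9.2] T [-0.1   0.82 -0.06] w 0.0114 j6 -0.16
```

Call:
carry_out(increments=[[[0,0,0,0,0,0,0],[0.0005,0,0,0,0,0,0],[0,0,0,0,0,0,0],[0,0,0,0,0,0,0]]], grip_force=20)

```text
time: 37.4
eef_pos: [0.4317, 0.0751, 0.0129]
ee_rot: [0.479, 0.519, -0.482, 0.518]
wrist_force: [-8.4, -0.0, 14.9]
width: 0.0107
```

Run:
```python
from h import *
rep()
p=shot("wrist","s1"); ringw(p)
```

```text
t 37.4 P [0.4317 0.0751 0.0129] rel 1.463 ring [0.4248 0.1567 0.0037] tilt [-0.0044 -0.0017] F [-8.4 -0.  14.9] T [-0.06  1.27  0.04] w 0.0107 j6 -0.16
ring box [277  46  90  79] underside x in tool 0.0071
```

View pics/s1.png

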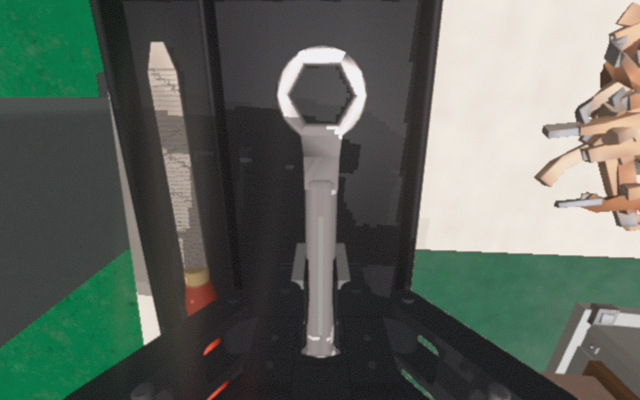

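Call:
carry_out(increments=[[[-0.0007,0,0,0,0,0,0],[0,0,0,0,0,0,0.2],[0,0,0,0,0,0,0.3],[0,0,0,0,0,0,0.4],[0,0,0,0,0,0,0.4],[0,0,0,0,0,0,0.4]]])

```text
time: 38.05
eef_pos: [0.4314, 0.0751, 0.012]
ee_rot: [0.48, 0.519, -0.482, 0.518]
wrist_force: [0.2, -0.8, 0.1]
width: 0.0339
```

Run:
```python
from h import *
rep()
p=shot("wrist","s2"); ringw(p)
```

```text
t 38.05 P [0.4314 0.0751 0.012 ] rel 1.463 ring [0.4246 0.1567 0.0029] tilt [-0.0031 -0.0015] F [ 0.2 -0.8  0.1] T [-0.    0.02 -0.03] w 0.0339 j6 -0.16
ring box [278  45  91  80] underside x in tool 0.0056
```

View pics/s2.png

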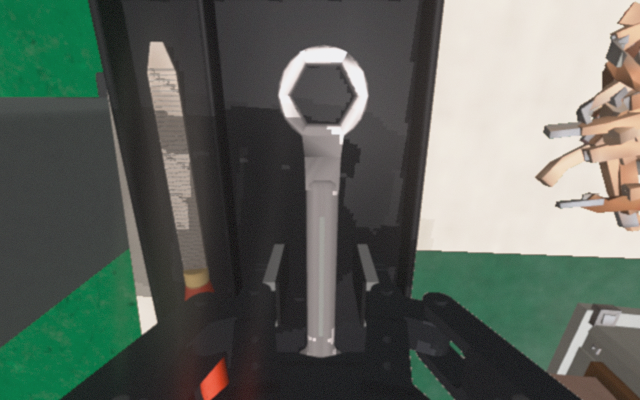

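Released cleanly, contact force zero. Raise straight up and check.

Call:
carry_out(increments=[[[-0.01,0,0,0,0,0,0.4],[-0.02,0,0,0,0,0,0.4],[-0.03,0,0,0,0,0,0.4],[-0.04,0,0,0,0,0,0.4],[-0.04,0,0,0,0,0,0.4],[-0.04,0,0,0,0,0,0.4],[0,0,0,0,0,0,0.4],[0,0,0,0,0,0,0.4]]])

```text
time: 38.9
eef_pos: [0.4325, 0.0754, 0.1934]
ee_rot: [0.48, 0.518, -0.481, 0.519]
wrist_force: [-0.3, -0.1, -0.9]
width: 0.0341
```

Run:
```python
from h import *
rep()
p=shot("wrist","t1"); pts(p,["tray_bay","wrench","wrench_ring"])
p=shot("scene","t2",(220,80,480,320),3)
p=shot("side","t3",(200,150,400,320),4)
```

```text
t 38.9 P [0.4325 0.0754 0.1934] rel 1.463 ring [0.4256 0.157  0.1843] tilt [-0.0002 -0.0018] F [-0.3 -0.1 -0.9] T [0.03 0.   0.  ] w 0.0341 j6 -0.16
tray_bay [317.8 172.2] 0.61 [0.4295 0.0765 0.004 ]
wrench [317.8 173.5] 0.69 [0.4296 0.074  0.    ]
wrench_ring [321.6  97.3] 0.97 [0.4275 0.1574 0.    ]
```

View pics/t1.png

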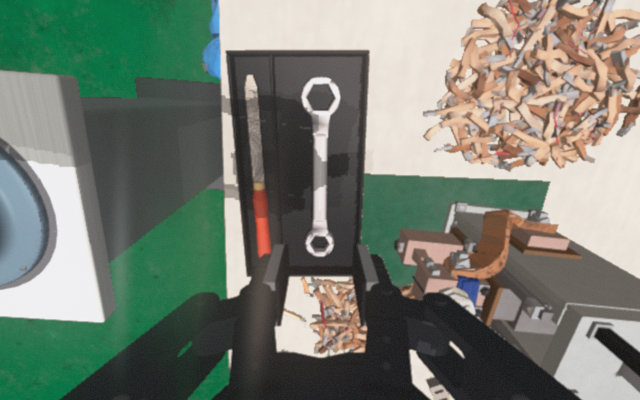

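View pics/t2.png

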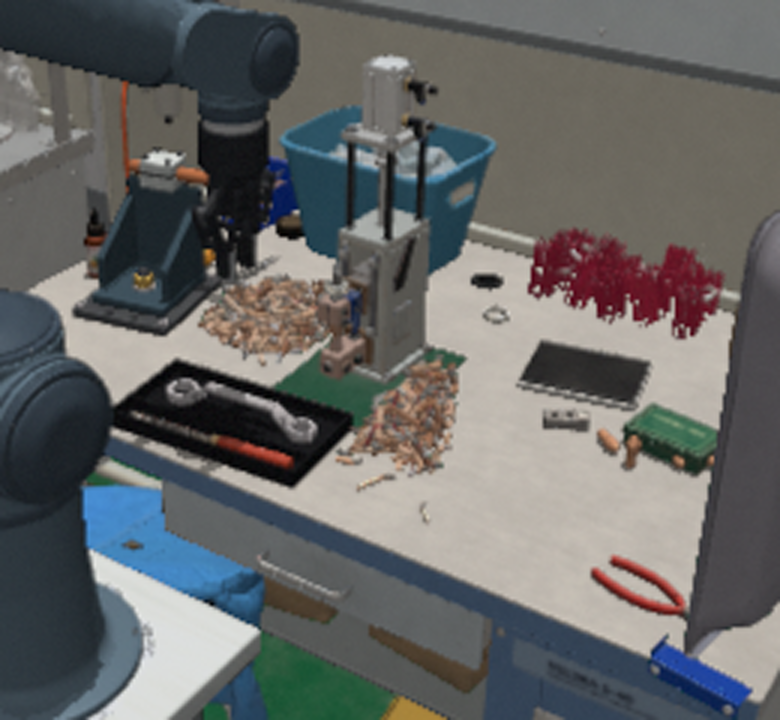

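View pics/t3.png

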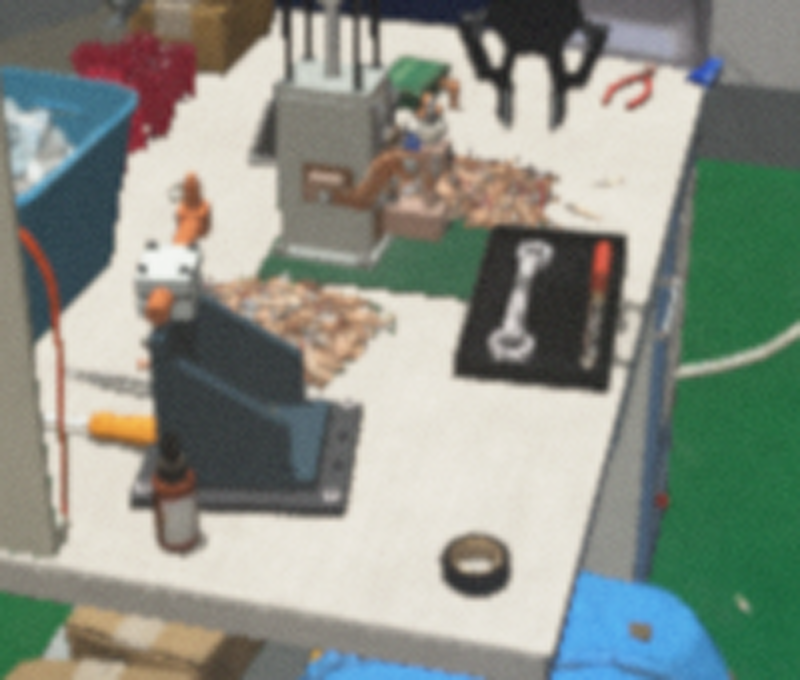

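Run:
```python
from h import *
print(order.job_done(), env.read_state()["time"])
```

```text
the job is handed in; nothing more can be done
the job is handed in; nothing more can be done
```

I tightened the nut with the large ring and laid the wrench flat in the middle of the wide tray compartment. I handed the job in just after 39 s. The tool reports no verdict, and I can't read the nut's joint value directly.

**Tightening:** Three strokes, with the ring lifted off and reseated between them, turned the nut about 2.69 rad. I followed this by its surface pattern in the wrist pictures. A fourth stroke could not move it: the ring was forced round the nut instead, and a further gentle push didn't shift it either.
- **At the stop:** with the ring lifted clear, the nut's flats stood at -0.40 rad to the stand. That is where the stop should be, starting from about 1.35 rad.
- **Checks that disagreed:** another estimate, from the play of the ring on the nut, gave about -0.5 rad. The force and torque readings while pushing at the stop were also mixed. I relied on the blocked strokes and the clear view of the flats.

**Handling:** The wrench drooped in the grip on two lifts; I levelled it again before reseating it. In the forced stroke I only read forces when I paused, so a brief peak could have gone unseen. The readings I took stayed below about 20 N. The fingers stayed on the shank throughout, away from the nut.

**Final checks:** The wrench lies within about 2 to 3 mm of the compartment's middle and parallel to the tray. The gripper is clear, with almost no force on it. By eye, the tape roll, cutters, oil bottle and file are where they started.

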